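# Sort transformer cans by weight and clamp the filled ones with the turnbuckle cradle

### The arm

A 7-joint arm with a two-finger parallel gripper is mounted at the origin on the work surface. World frame = base frame: x ahead of the robot, y to its left, z up, the work surface at z = 0. Lengths are in mm, angles in rad, forces in N, time in s.
With the tool pointing down it reaches from about 400 to 850 mm from the base axis. Payload 4.4 kg.
Tool frame: the origin (TCP) lies between the finger pads; the fingertips stand 11 mm ahead of it and the grasp point (between the pads) lies 8 mm behind it (bot.finger_overhang is the z of the fingertips in the tool frame, in mm); z points along the fingers, y is the line along which they close (so a half turn about z gives the same grasp; the last joint's range is limited). The gripper opens to 94 mm and grips with 3 to 60 N. Pads are 16 mm wide; open, the fingers measure 119 mm over their backs; the gripper's body (75 mm by 177 mm) begins 78 mm behind the grasp point.
Start: joints at [1.068, 0.628, 0.038, 1.517, -0.027, 0.996, -0.02], TCP at [275.007, -588.973, 180.078] pointing down, gripper open.
Joint ranges: [-3.06, 3.06], [-0.37, 2.12], [-1.25, 1.32], [0.18, 2.47], [-1.1, 4.24], [0.23, 1.98], [-2.94, 2.94]. Speed limits (rad/s): [2.57, 2.57, 3.14, 3.14, 3.14, 3.14, 3.14].

### API

Orientations are given as a rotation vector (axis times angle).
In Python, from cell import bot, read_camera, spotter gives the robot as it stands.
- The arm moves only by the tool drive_tool, never from a script. Its arguments are lists of equal length, an entry for each row: "gripper": the gripper's target within -1 to 1 (shut at 1, half-way at 0, fully open at -1); "xyz": the shift along the tool's x, y, z in m, a list of three; "delta_rot": the turn, a rotation vector about the tool's x, y, z in rad, a list of three. A call has exactly 5 rows; each row shifts and turns the commanded pose from where the row before left it, along the tool's axes as they then stand; what a row does not reach is not made up. A row lasts 1/10 s, in which the tool goes at most 50 mm and 8.59 degrees, less where a joint would pass 70% of its speed; a pose out of reach is approached as far as the arm can. A call with a gripper value outside its range is refused whole. The fingers move at their own pace and stop on an object; the grip force is fixed at half the most. Time passes only in rows, so rows that do not move let the fingers close, or fill a call up. It gives the time, the measured TCP pose, the force, the opening and the grip force at its end, in the units of the state.
- bot.sense(): the state, without advancing time (a new reading comes with each control period).
- read_camera(name): name is "scene" or "top" or "wrist"; returns a dict with "frame" (384x512x3 uint8, red, green, blue), "fov_y" (degrees; the focal length in pixels is half the picture's height over the tangent of half this angle, whatever the lens; pixels are square), "cx", "cy" (the principal point, pixels), "pose" (4x4, takes a point from camera to world coordinates). Camera axes: x right, y up, looking along -z (the intrinsics and any distortion apply to the point x, -y, -z); pixel columns grow to the right and rows downward; lengths in mm; the calibration is good to about 2 mm. A picture is of the moment at which its call begins. There is no depth.
- bot.hand_in(): hands the job in; it is judged then, once.
Trained networks look in a picture, given as the dict that the camera call returned (one of the last four; its "shot" number tells which), for a name from the list of things; names that differ only in an ending like _2 or _b are one class to them, and where a whole thing is asked for, a point or a joint stands for the part that bears it (a point fixed in the world has none). Each returns a list of dicts, best first, with "p" (0 to 1); they miss things now and then, are a little off and sometimes report something else, mostly with a low value. They report only what shows in the picture. A call takes as long as a camera call. They do not tell look-alikes from the thing itself.
- spotter.find_in(picture, name): "centre" ([column, row] in pixels, amid what is visible of it).
The state is a dict: "time": time; "joint_pos": joint angles; "dq": joint speeds; "tau": joint torques, N m; "position": TCP position; "orientation": TCP orientation; "ft_force": force on the tool from outside, world axes, zero at the start; "wrist_torque": the same for the moment, N m; "finger_gap": finger opening in mm; "grasp_force": force on a finger pad.
Only numpy, scipy, OpenCV 4.12 (cv2) and the standard library are available. Lean on these libraries where they do the work, as an engineer would, in place of code of your own. Each camera call takes 0.05 s, during which the arm holds its last target. There are 200 camera calls.

### The job

The green transformer cans on the bench look alike, but some are filled and heavy and some are empty shells: lift each one to feel its weight. Stand every filled can on the soldering cradle between its open jaws and every empty shell upright in the blue tray; once all the filled cans are in the cradle, turn the turnbuckle sleeve by its spokes, pushing the top spokes towards the cans, as far as it goes, so that both jaws draw in and clamp them. Leave the multimeter, the spool and the screwdriver where they are.

Things in the scene. Friction and masses are not known exactly. Their poses are not given: they have to be found in the camera images.
- cradle: soldering cradle fixed to the bench: grey plate 12 mm thick, x = -95 to 95, y = -165 to 145 mm from its origin on its underside, z up. Two blue jaws, tops 48 mm over the bench, run along y and slide along x. Cans stand on the plate between them: three white squares mark stations on x = 0 at y = -30, 34 and 98 mm (can centres anywhere from y = -40 to 108 mm will do). The turnbuckle lies across the -y end.
- row_mid (a point): centre of the middle station, on top of the cradle's plate (12 mm over the bench); axes as the cradle. The gap between the rubber-faced jaws is centred on x = 0 here: 78 mm fully open, 48 mm fully drawn in. The pads of the -x jaw are sprung and yield up to 6 mm, so 52 mm cans are held at the end of travel. End stops (44 mm over the plate) close the row at the cradle's y = -80 and 135 mm.
- sleeve_mid (a point): centre of the turnbuckle's brass sleeve, on its axis, 75 mm over the bench, 143 mm to -y of the cradle's origin; axes as the cradle. Sleeve along x, 60 mm long, 38 mm thick. In the plane square to it through this point: four spokes, red tips, 90 degrees apart, 12 mm thick, reaching 58 mm from the axis. Jaw lugs, 96 mm high, start 62 mm (open) to 47 mm (drawn in) to either side in x.
- sleeve (a joint): turn of the sleeve, 0 (jaws open) to 9.42 rad (end of thread, jaws drawn in); each jaw moves 10 mm per 6.28. Grows as upper spokes are pushed towards the cradle's +y, where the cans stand. A spoke points straight up at multiples of 1.571; the next to come up then lies level at -y. Stiff (0.2 N m, with cans clamped up to 0.35: 4 to 12 N on a spoke); stays where it is left.
- tray: open blue tray fixed to the bench, outside 150 (its x) x 240 (its y) x 45 mm high, walls and floor 5 mm thick; origin at the centre of its underside, z up. Room for two cans side by side along its y (about 55 mm either side of the centre).
- can_a: green transformer can, upright bottom-heavy box 52 x 52 x 78 mm with a steel foot, a 2 mm black cap and brass lugs on top; origin at its centre, 40 mm over its underside; z up, x and y square to the sides. All look alike, but it is either filled (about 0.55 kg) or an empty shell (about 0.16 kg); only the weight tells. May be absent.
- can_b: green transformer can, upright bottom-heavy box 52 x 52 x 78 mm with a steel foot, a 2 mm black cap and brass lugs on top; origin at its centre, 40 mm over its underside; z up, x and y square to the sides. All look alike, but it is either filled (about 0.55 kg) or an empty shell (about 0.16 kg); only the weight tells. May be absent.
- can_c: green transformer can, upright bottom-heavy box 52 x 52 x 78 mm with a steel foot, a 2 mm black cap and brass lugs on top; origin at its centre, 40 mm over its underside; z up, x and y square to the sides. All look alike, but it is either filled (about 0.55 kg) or an empty shell (about 0.16 kg); only the weight tells. May be absent.
- can_d: green transformer can, upright bottom-heavy box 52 x 52 x 78 mm with a steel foot, a 2 mm black cap and brass lugs on top; origin at its centre, 40 mm over its underside; z up, x and y square to the sides. All look alike, but it is either filled (about 0.55 kg) or an empty shell (about 0.16 kg); only the weight tells. May be absent.
- can_e: green transformer can, upright bottom-heavy box 52 x 52 x 78 mm with a steel foot, a 2 mm black cap and brass lugs on top; origin at its centre, 40 mm over its underside; z up, x and y square to the sides. All look alike, but it is either filled (about 0.55 kg) or an empty shell (about 0.16 kg); only the weight tells. May be absent.
- multimeter: yellow multimeter lying face up, 170 x 85 x 36 mm, origin at the centre of its underside; bystander, to be left alone
- spool: red and silver spool, 60 mm across, 50 mm high, upright, origin at the centre of its underside; bystander, to be left alone
- screwdriver: screwdriver lying on the bench, origin below its middle; bystander, to be left alone
Mind the look-alikes: they are no part of the job. Leave any brown, pink or purple look-alike of the can_a alone.

How it is judged:
By the outcome, as a careful person would: the job done as asked, in the order asked, and still so for the second after the job is handed in, with the robot touching nothing.
Of can_a, can_b, can_c, can_d, can_e only 4 to 5 are there at a start; the rules pass over those that are not, and their reading is None.
At some moment in a run one of can_a, can_b, can_c, can_d, can_e may be knocked a few centimetres aside while the robot is not near it.
It also fails if it takes over 210 s, if anything falls off the work surface, if the arm or the gripper's body presses on something with over 40 N, if the wrist force passes 120 N, or if a joint passes its speed limit or range.

## Working session

There is one attempt and no reset: what is moved stays moved. The work goes in short steps, Python scripts to look and compute and a tool call to move; the robot and the scene stay as the last step left them, time stands still between calls to the robot, and variables do not carry over. Pictures are saved under pics/ and viewed, at most 14 in all, crops included, and the job is handed in when it is done.

Besides the shell and the picture viewer there is one more tool, called after "Call:" by a JSON object that holds its "method" and its "body", one argument or row to a line. drive_tool: Moves the arm, as the interface text tells. Its arguments: {"type":"object","properties":{"gripper":{"type":"array"},"xyz":{"type":"array"},"delta_rot":{"type":"array"}},"required":["gripper","xyz","delta_rot"]}

```bash
ls; mkdir -p pics; python3 - <<'E'
from cell import bot, read_camera, spotter
import cv2
print(bot.sense())
for n in ["scene","top"]:
    p=read_camera(n); cv2.imwrite(f"pics/{n}0.png",p["frame"][:,:,::-1]); print(n,p["fov_y"],p["cx"],p["cy"],p["pose"].tolist() if hasattr(p["pose"],'tolist') else p["pose"],[k for k in p])
    for t in ["can_a","cradle","tray","multimeter","spool","screwdriver","sleeve"]:
        print(t,[(d["centre"],round(d["p"],2)) for d in spotter.find_in(p,t)])
E
```

```text
pics
{'time': 0.0, 'joint_pos': array([ 1.06821126,  0.62933255,  0.03844491,  1.51832488, -0.0269967 ,
        0.99630827, -0.0199875 ]), 'dq': array([-0.00106761, -0.00060165, -0.00106516, -0.00036563,  0.00116232,
        0.00079973, -0.00221329]), 'tau': array([ 1.15613980e-05, -5.49712873e+01,  1.14445802e+00, -1.86627889e+01,
       -5.19201800e-02,  2.36894446e-02,  1.78984519e-04]), 'position': array([ 274.69666973, -588.33185568,  179.17682205]), 'orientation': array([-3.06520401e+00, -6.80288102e-01,  6.72953786e-04]), 'ft_force': array([-0.00276227, -0.35412052, -1.33414807]), 'wrist_torque': array([ 0.04114812, -0.00900049, -0.03210547]), 'grasp_force': 0.0, 'finger_gap': 93.87628911419769}
scene 44.16369893985217 241.12824484965284 196.12959394972953 [[0.5118535472858994, -0.7015185960943847, 0.4958604697539469, 1130.1707947786172], [0.8589862966715377, 0.40975004781289404, -0.3069974600022736, -353.49859373788485], [0.0121855759551332, 0.5830750874896768, 0.8123268763789286, 996.3033486207215], [0.0, 0.0, 0.0, 1.0]] ['frame', 'fov_y', 'cx', 'cy', 'pose', 'shot']
can_a [
[... 446 characters left out ...]
938 [[-0.013262609509137994, 0.9821134957477791, -0.1878222155632441, 398.2278543430202], [-0.9998297742890511, -0.010615888361321758, 0.015090571871382531, 1.7736519966612674], [0.012826754621241113, 0.18799038375506755, 0.9820871091616615, 1046.7746101312503], [0.0, 0.0, 0.0, 1.0]] ['frame', 'fov_y', 'cx', 'cy', 'pose', 'shot']
can_a [([210.0, 178.5], 0.84), ([285.1, 162.6], 0.8), ([205.7, 230.8], 0.73), ([250.7, 214.9], 0.67), ([232.5, 285.0], 0.62), ([174.9, 181.4], 0.61), ([243.6, 172.7], 0.6)]
cradle [([342.8, 222.6], 0.91)]
tray [([122.6, 242.3], 0.9)]
multimeter [([237.0, 118.7], 0.9)]
spool [([319.4, 136.3], 0.58)]
screwdriver [([147.2, 133.1], 0.59)]
sleeve [([395.6, 219.7], 0.96)]
```

View pics/scene0.png

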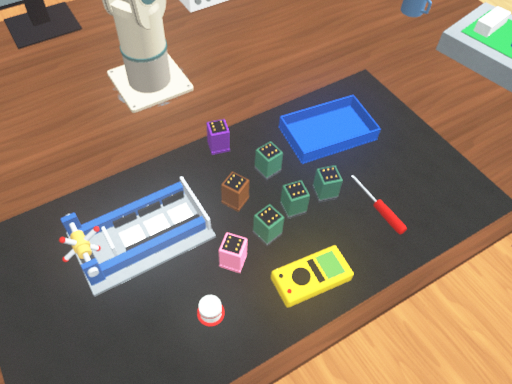

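View pics/top0.png

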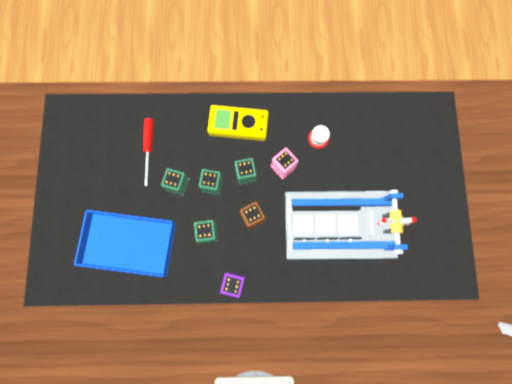

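```bash
python3 - <<'E'
import cv2,numpy as np
t=cv2.imread("pics/top0.png"); s=cv2.imread("pics/scene0.png")
a=cv2.resize(t[150:250,150:270],None,fx=4,fy=4,interpolation=cv2.INTER_CUBIC)
b=cv2.resize(t[180:270,275:425],None,fx=4,fy=4,interpolation=cv2.INTER_CUBIC)
c=cv2.resize(s[140:250,220:350],None,fx=4,fy=4,interpolation=cv2.INTER_CUBIC)
cv2.imwrite("pics/c1.png",a);cv2.imwrite("pics/c2.png",b)
E
```

```text
(no output)
```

View pics/c1.png

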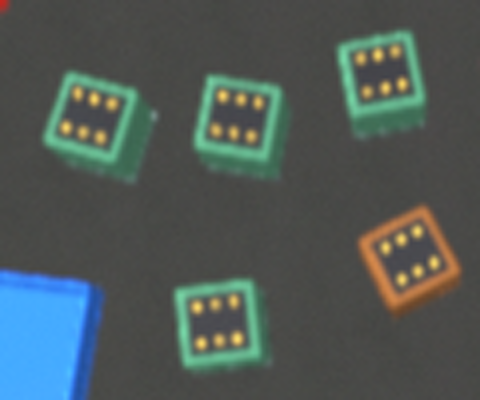

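View pics/c2.png

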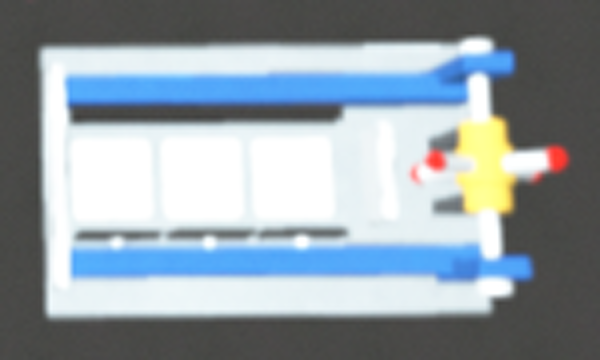

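```bash
cat > h.py <<'E'
import numpy as np, cv2
from scipy.optimize import least_squares
from cell import bot, read_camera, spotter
def f(p): return p["frame"].shape[0]/2/np.tan(np.radians(p["fov_y"]/2))
def proj(p,X):
    P=np.asarray(p["pose"]); c=(np.atleast_2d(X)-P[:3,3])@P[:3,:3]
    return np.c_[p["cx"]+f(p)*c[:,0]/-c[:,2], p["cy"]-f(p)*c[:,1]/-c[:,2]]
def ray(p,uv,z):
    P=np.asarray(p["pose"]); uv=np.atleast_2d(uv)
    d=np.c_[(uv[:,0]-p["cx"])/f(p),-(uv[:,1]-p["cy"])/f(p),-np.ones(len(uv))]@P[:3,:3].T
    return P[:3,3]+d*((z-P[2,3])/d[:,2])[:,None]
A=np.linspace(0,2*np.pi,48,endpoint=False); D=np.c_[np.cos(A),np.sin(A)]
def sup(pts): return (pts@D.T).max(0)
def box(x,y,yaw,z0,z1,sx,sy):
    c,s=np.cos(yaw),np.sin(yaw)
    return np.array([[x+c*a*sx/2-s*b*sy/2,y+s*a*sx/2+c*b*sy/2,z] for a in(-1,1) for b in(-1,1) for z in(z0,z1)])
def hsv(p,lo,hi):
    m=cv2.inRange(cv2.cvtColor(p["frame"],cv2.COLOR_RGB2HSV),np.array(lo),np.array(hi))
    return m
def blobs(m,amin=60):
    n,l,st,c=cv2.connectedComponentsWithStats(m)
    return [(c[i],np.argwhere(l==i)[:,::-1].astype(float)+0.0) for i in range(1,n) if st[i,4]>amin]
GREEN=((65,60,40),(88,255,255)); BLUE=((95,120,60),(125,255,255))
def boxfit(views,sx,sy,g,zfree=True):
    # views: list of (pic, mask points); g=[x,y,yaw,z0,z1]
    S=[(p,sup(q)+0.4) for p,q in views]
    def r(v):
        w=list(v) if zfree else list(v)+list(g[3:])
        return np.concatenate([sup(proj(p,box(*w,sx,sy)))-s for p,s in S])
    o=least_squares(r,g if zfree else g[:3],loss="soft_l1",x_scale=[10,10,.1,10,10][:5 if zfree else 3])
    return o.x, np.sqrt(np.mean(r(o.x)**2))
E
python3 - <<'E'
from h import *
sc,tp=read_camera("scene"),read_camera("top")
gs,gt=blobs(hsv(sc,*GREEN)),blobs(hsv(tp,*GREEN))
for c,q in gt:
    x,y=ray(tp,c,50)[0][:2]
    if not(350<x<900 and abs(y)<500): continue
    e=proj(sc,[[x,y,40]])[0]
    cs,qs=min(gs,key=lambda b:np.hypot(*(b[0]-e)))
    best=min((boxfit([(tp,q),(sc,qs)],52,52,[x,y,a,0,78]) for a in(-.6,-.2,.2,.6)),key=lambda t:t[1])
    print("can",c.round(),len(q),cs.round(),len(qs),best[0].round(2),round(best[1],2))
bt,bs=[max((b for b in blobs(hsv(k,*BLUE)) if cond(b[0])),key=lambda b:len(b[1])) for k,cond in((tp,lambda c:c[0]<200),(sc,lambda c:c[0]>260 and c[1]<170 and c[0]<390))]
x,y=ray(tp,bt[0],20)[0][:2]
print("tray",boxfit([(tp,bt[1]),(sc,bs[1])],150,240,[x,y,0,0,45]))
for z,uv in((12,[(40,48),(48,318),(493,312),(70,138),(70,220),(332,220),(332,138),(207,179)]),(75,[(485,165)])):
    print(ray(tp,np.array(uv)/4+[275-.4,180-.4],z).round(1).tolist())
def nm(n,pt,ps,z):
    print(n,ray(tp,pt,z)[0].round())
nm("brown",(253,214),0,60);nm("pink",(285,163),0,60);nm("purple",(232,285),0,60);nm("spool",(319,135),0,40);nm("meter",(237,119),0,36)
E
```

```text
can [245. 171.] 318 [268. 226.] 578 [6.5078e+02 2.0320e+01 1.9000e-01 1.9080e+01 7.6790e+01] 0.38
can [175. 182.] 365 [327. 184.] 576 [621.88 216.39   1.29  16.75  77.08] 0.36
can [210. 182.] 338 [294. 200.] 578 [ 6.2085e+02  1.1723e+02 -2.0000e-01  1.6350e+01  7.7110e+01] 0.33
can [205. 231.] 302 [268. 161.] 557 [4.8259e+02 1.2938e+02 1.1000e-01 1.5580e+01 7.7290e+01] 0.36
tray (array([ 4.55078367e+02,  3.49959569e+02, -1.40240491e-01, -2.11487881e-02,
        4.64984696e+01]), np.float64(0.4029122634980069))
[[596.2, -91.9, 12.0], [405.5, -92.3, 12.0], [405.5, -402.7, 12.0], [530.9, -111.4, 12.0], [473.0, -109.7, 12.0], [470.7, -294.3, 12.0], [528.8, -298.1, 12.0], [500.6, -207.5, 12.0]]
[[501.5, -381.0, 75.0]]
brown [526.  -0.  60.]
pink [668. -91.  60.]
purple [341.  56.  60.]
spool [ 756. -193.   40.]
meter [808.  43.  36.]
```

```bash
cat >> h.py <<'E'
from scipy.spatial.transform import Rotation as Ro
def state():
    s=bot.sense(); R=Ro.from_rotvec(s["orientation"]).as_matrix()
    print("t",round(s["time"],2),"pos",s["position"].round(1),"toolz",R[:,2].round(3),"ydir",round(np.arctan2(R[1,1],R[0,1]),3),"F",s["ft_force"].round(1),"gap",round(s["finger_gap"],1),"gf",round(s["grasp_force"],1),"q1,q7",s["joint_pos"][[0,6]].round(2))
    return s,R
def go(x,y,z,yd):
    s,R=state(); c=np.arctan2(R[1,1],R[0,1]); d=(yd-c+np.pi/2)%np.pi-np.pi/2
    yd=c+d; Y=np.array([np.cos(yd),np.sin(yd),0]); Z=np.array([0,0,-1.]); X=np.cross(Y,Z)
    D=np.array([x,y,z])-s["position"]
    print("rot z",round(-d,3),"then shift m",(np.array([D@X,D@Y,D@Z])/1000).round(4))
def cans(zfree=False,pr=True):
    sc,tp=read_camera("scene"),read_camera("top"); out=[]
    gs,gt=blobs(hsv(sc,*GREEN)),blobs(hsv(tp,*GREEN))
    for c,q in gt:
        x,y=ray(tp,c,50)[0][:2]
        if not(350<x<900 and abs(y)<500): continue
        e=proj(sc,[[x,y,45]])[0]
        m=min(gs,key=lambda b:np.hypot(*(b[0]-e)))
        V=[(tp,q)]+([(sc,m[1])] if np.hypot(*(m[0]-e))<12 else [])
        b=min((boxfit(V,52,52,[x,y,a,16,77],zfree) for a in(-.6,-.2,.2,.6)),key=lambda t:t[1])
        out.append(b[0])
        if pr: print("can",len(V),len(q),b[0].round(2),"rms",round(b[1],2))
    return sc,tp,out
E
python3 -c "
from h import *
go(483,129,180,.11)"
```

```text
t 0.9 pos [ 275.  -589.   180.1] toolz [ 0. -0. -1.] ydir -1.134 F [-0.4  0.2  0.1] gap 94.2 gf 0.0 q1,q7 [ 1.07 -0.02]
rot z -1.244 then shift m [6.908e-01 2.855e-01 1.000e-04]
```

Call:
{"method": "drive_tool", "body": {
  "gripper": [-1,-1,-1,-1,-1],
  "xyz": [
    [0,0,0],
    [0,0,0],
    [0,0,0],
    [0,0,0],
    [0,0,0]
  ],
  "delta_rot": [
    [0,0,-0.14],
    [0,0,-0.14],
    [0,0,-0.14],
    [0,0,-0.14],
    [0,0,-0.14]
  ]
}}

```text
time: 1.4
position: [274.9, -589.0, 180.1]
orientation: [2.643, 1.698, -0.0]
ft_force: [0.8, -0.5, -0.8]
finger_gap: 94.0
grasp_force: 0.0
```

Call:
{"method": "drive_tool", "body": {
  "gripper": [-1,-1,-1,-1,-1],
  "xyz": [
    [0,0,0],
    [0,0,0],
    [0,0,0],
    [0,0,0],
    [0,0,0]
  ],
  "delta_rot": [
    [0,0,-0.14],
    [0,0,-0.14],
    [0,0,-0.14],
    [0,0,-0.124],
    [0,0,0]
  ]
}}

```text
time: 1.9
position: [274.8, -589.1, 180.0]
orientation: [2.096, 2.34, 0.001]
ft_force: [-0.3, -0.9, 0.1]
finger_gap: 93.8
grasp_force: 0.0
```

Call:
{"method": "drive_tool", "body": {
  "gripper": [-1,-1,-1,-1,-1],
  "xyz": [
    [0.035,0.015,0],
    [0.035,0.015,0],
    [0.035,0.015,0],
    [0.035,0.015,0],
    [0.035,0.015,0]
  ],
  "delta_rot": [
    [0,0,0],
    [0,0,0],
    [0,0,0],
    [0,0,0],
    [0,0,0]
  ]
}}

```text
time: 2.4
position: [330.7, -405.5, 180.3]
orientation: [2.1, 2.336, 0.0]
ft_force: [0.6, 0.4, 0.6]
finger_gap: 94.0
grasp_force: 0.0
```

Call:
{"method": "drive_tool", "body": {
  "gripper": [-1,-1,-1,-1,-1],
  "xyz": [
    [0.035,0.015,0],
    [0.035,0.015,0],
    [0.035,0.015,0],
    [0.035,0.015,0],
    [0.035,0.015,0]
  ],
  "delta_rot": [
    [0,0,0],
    [0,0,0],
    [0,0,0],
    [0,0,0],
    [0,0,0]
  ]
}}

```text
time: 2.9
position: [386.1, -223.3, 180.4]
orientation: [2.1, 2.335, 0.0]
ft_force: [0.5, -0.0, 0.4]
finger_gap: 93.8
grasp_force: 0.0
```

Call:
{"method": "drive_tool", "body": {
  "gripper": [-1,-1,-1,-1,-1],
  "xyz": [
    [0.035,0.015,0],
    [0.035,0.015,0],
    [0.035,0.015,0],
    [0.035,0.015,0],
    [0.035,0.015,0]
  ],
  "delta_rot": [
    [0,0,0],
    [0,0,0],
    [0,0,0],
    [0,0,0],
    [0,0,0]
  ]
}}

```text
time: 3.4
position: [441.5, -41.0, 180.4]
orientation: [2.1, 2.336, 0.001]
ft_force: [0.3, 0.2, 0.4]
finger_gap: 94.0
grasp_force: 0.0
```

Call:
{"method": "drive_tool", "body": {
  "gripper": [-1,-1,-1,-1,-1],
  "xyz": [
    [0.035,0.012,0],
    [0.035,0.012,0],
    [0.035,0.012,0],
    [0.035,0.012,0],
    [0.025,0.012,0]
  ],
  "delta_rot": [
    [0,0,0],
    [0,0,0],
    [0,0,0],
    [0,0,0],
    [0,0,0]
  ]
}}

```text
time: 3.9
position: [482.7, 131.0, 180.4]
orientation: [-2.098, -2.339, -0.002]
ft_force: [0.8, 0.1, 0.8]
finger_gap: 93.8
grasp_force: 0.0
```

```bash
python3 -c "
from h import *
go(483,129,180,.11)
p=read_camera('wrist'); cv2.imwrite('pics/w1.png',p['frame'][:,:,::-1]); s,R=state()
P=np.asarray(p['pose']); print(p['fov_y'],(R.T@(P[:3,3]-s['position'])).round(1),(R.T@P[:3,:3]).round(3).tolist())
cans()
"
```

```text
t 3.9 pos [482.7 131.  180.4] toolz [ 0.001  0.001 -1.   ] ydir 0.109 F [0.8 0.1 0.8] gap 93.8 gf 0.0 q1,q7 [-0.03 -0.45]
rot z -0.001 then shift m [-0.002   0.0001  0.0004]
t 3.95 pos [484.5 136.1 180.7] toolz [ 0.003  0.006 -1.   ] ydir 0.113 F [2.2 5.7 1.2] gap 94.2 gf 0.0 q1,q7 [-0.03 -0.46]
61.20832879907616 [  79.8   -0.  -203.6] [[-0.004, 0.956, 0.293], [1.0, 0.003, 0.005], [0.004, 0.293, -0.956]]
can 2 320 [6.5069e+02 2.0330e+01 1.9000e-01] rms 0.41
can 2 330 [ 6.2074e+02  1.1719e+02 -1.9000e-01] rms 0.38
can 2 146 [4.8315e+02 1.2725e+02 1.3000e-01] rms 4.12
```

View pics/w1.png

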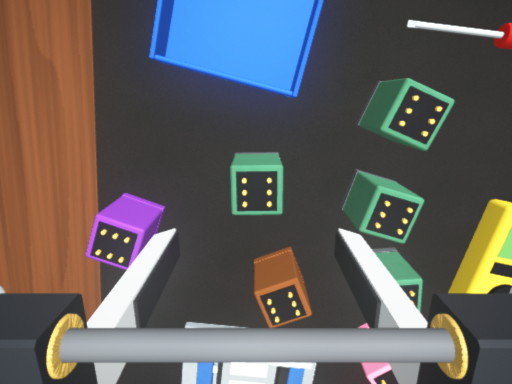

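Call:
{"method": "drive_tool", "body": {
  "gripper": [-1,-1,-1,-1,-1],
  "xyz": [
    [-0.002,0,0.03],
    [0,0,0.03],
    [0,0,0.03],
    [0,0,0.02],
    [0,0,0.01]
  ],
  "delta_rot": [
    [0,0,0],
    [0,0,0],
    [0,0,0],
    [0,0,0],
    [0,0,0]
  ]
}}

```text
time: 4.55
position: [481.5, 123.9, 58.6]
orientation: [-2.1, -2.336, 0.005]
ft_force: [0.9, -0.1, 0.2]
finger_gap: 94.2
grasp_force: 0.0
```

```bash
python3 -c "
from h import *
p=read_camera('wrist'); go(483,129,54,.11)
b=max(blobs(hsv(p,*GREEN)),key=lambda b:len(b[1])); print(b[0],len(b[1]))
print(boxfit([(p,b[1])],52,52,[483,129,.11,0,78],False))
"
```

```text
t 4.6 pos [481.2 124.1  58.1] toolz [-0.004 -0.002 -1.   ] ydir 0.107 F [-0.2 -0.6 -0.6] gap 94.3 gf 0.0 q1,q7 [-0.1  -0.56]
rot z -0.003 then shift m [0.0046 0.0023 0.0041]
[467.18482377 105.2448296 ] 6866
(array([5.96882494e+02, 2.09795916e+02, 2.11508621e-01]), np.float64(23.5511682511995))
```

Call:
{"method": "drive_tool", "body": {
  "gripper": [-1,-1,1,1,1],
  "xyz": [
    [0.0045,0.002,0.004],
    [0,0,0],
    [0,0,0],
    [0,0,0],
    [0,0,0]
  ],
  "delta_rot": [
    [0,0,0],
    [0,0,0],
    [0,0,0],
    [0,0,0],
    [0,0,0]
  ]
}}

```text
time: 5.1
position: [484.6, 130.9, 56.6]
orientation: [2.096, 2.339, 0.001]
ft_force: [-0.5, 0.9, -1.0]
finger_gap: 73.4
grasp_force: 0.0
```

Call:
{"method": "drive_tool", "body": {
  "gripper": [1,1,1,1,1],
  "xyz": [
    [0,0,0],
    [0,0,0],
    [0,0,0],
    [0,0,0],
    [0,0,0]
  ],
  "delta_rot": [
    [0,0,0],
    [0,0,0],
    [0,0,0],
    [0,0,0],
    [0,0,0]
  ]
}}

```text
time: 5.6
position: [484.2, 130.9, 56.0]
orientation: [-2.096, -2.34, -0.0]
ft_force: [0.7, -0.1, -0.5]
finger_gap: 33.4
grasp_force: 0.0
```

Call:
{"method": "drive_tool", "body": {
  "gripper": [1,1,1,1,1],
  "xyz": [
    [0,0,-0.02],
    [0,0,-0.03],
    [0,0,-0.03],
    [0,0,-0.02],
    [0,0,0]
  ],
  "delta_rot": [
    [0,0,0],
    [0,0,0],
    [0,0,0],
    [0,0,0],
    [0,0,0]
  ]
}}

```text
time: 6.1
position: [486.2, 131.6, 158.6]
orientation: [2.094, 2.338, 0.007]
ft_force: [-1.1, -0.0, -0.6]
finger_gap: 0.5
grasp_force: 0.0
```

Call:
{"method": "drive_tool", "body": {
  "gripper": [1,1,1,1,1],
  "xyz": [
    [0,0,0],
    [0,0,0],
    [0,0,0],
    [0,0,0],
    [0,0,0]
  ],
  "delta_rot": [
    [0,0,0],
    [0,0,0],
    [0,0,0],
    [0,0,0],
    [0,0,0]
  ]
}}

```text
time: 6.6
position: [483.9, 130.8, 155.5]
orientation: [-2.095, -2.34, 0.001]
ft_force: [0.1, -0.2, -0.9]
finger_gap: 0.8
grasp_force: 0.0
```

```bash
python3 -c "
from h import *
state(); print('tray slots',[(455.1-np.sin(-.14)*k,350+np.cos(-.14)*k) for k in(-55,55)])
go(501,-139,160,0); go(462.8,404.4,160,-.14)
"
```

```text
t 6.6 pos [483.9 130.8 155.5] toolz [-0.001 -0.    -1.   ] ydir 0.11 F [ 0.1 -0.2 -0.9] gap 0.8 gf 0.0 q1,q7 [-0.04 -0.48]
tray slots [(np.float64(447.42512869456704), np.float64(295.538120208305)), (np.float64(462.774871305433), np.float64(404.461879791695))]
t 6.6 pos [483.9 130.8 155.5] toolz [-0.001 -0.    -1.   ] ydir 0.11 F [ 0.1 -0.2 -0.9] gap 0.8 gf 0.0 q1,q7 [-0.04 -0.48]
rot z 0.11 then shift m [-0.2698  0.0171 -0.0045]
t 6.6 pos [483.9 130.8 155.5] toolz [-0.001 -0.    -1.   ] ydir 0.11 F [ 0.1 -0.2 -0.9] gap 0.8 gf 0.0 q1,q7 [-0.04 -0.48]
rot z 0.25 then shift m [ 0.268  -0.0591 -0.0045]
```

```bash
python3 -c "
from h import *
cans()
p=read_camera('wrist'); cv2.imwrite('pics/w2.png',p['frame'][:,:,::-1]);print(p['cx'],p['cy'])
for b in blobs(hsv(p,*GREEN),300): print(b[0],len(b[1]))
for X in([483,129,0],[483,129,80],[622,117,80]): print(proj(p,[X]))
"
```

```text
can 2 319 [6.5061e+02 2.0620e+01 1.9000e-01] rms 0.45
can 2 308 [ 6.2091e+02  1.1699e+02 -1.9000e-01] rms 0.45
can 2 112 [4.8380e+02 1.2682e+02 1.3000e-01] rms 5.2
256.6855034498725 194.6284102914623
[408.81386515 110.94776828] 3159
[255.23420647 183.80431433] 1947
[384.05292479 209.71518106] 2872
[391.7145276  288.86657636] 2953
[[254.61142218 175.02661048]]
[[253.97776076 195.55725435]]
[[401.81736083 223.64679188]]
```

View pics/w2.png

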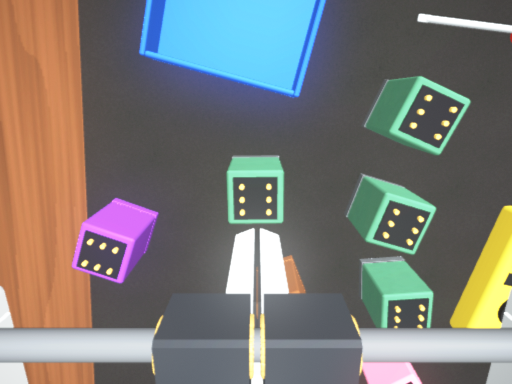

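```bash
python3 -c "
from h import *
print([a for a in dir(bot) if a[0]!='_'],bot.finger_overhang)
p=read_camera('wrist');s,R=state();P=np.asarray(p['pose']);print((R.T@(P[:3,3]-s['position'])).round(1),(R.T@P[:3,:3]).round(3).tolist())
T=lambda v:s['position']+R@np.array(v)
for v in([0,0,11],[8,0,11],[-8,0,11],[0,0,-8],[0,0,-40]): print(v,proj(p,[T(v)]))
sc=read_camera('scene');tp=read_camera('top')
for q,n in((sc,'s3'),(tp,'t3')):
    u=proj(q,[T([0,0,11])])[0]; a,b=u.astype(int); print(n,u)
    c=cv2.resize(q['frame'][b-45:b+45,a-45:a+45,::-1],None,fx=4,fy=4,interpolation=cv2.INTER_CUBIC); cv2.circle(c,(180+int(4*(u[0]-a)),180+int(4*(u[1]-b))),3,(255,0,255),-1); cv2.imwrite(f'pics/{n}.png',c)
cv2.imwrite('pics/st3.png',np.hstack([cv2.imread('pics/s3.png'),cv2.imread('pics/t3.png')]))
"
```

```text
['Unreachable', 'finger_overhang', 'hand_in', 'sense'] 11.0
t 6.8 pos [484.2 130.8 156. ] toolz [-0. -0. -1.] ydir 0.11 F [-0.4 -0.2 -0.4] gap 0.5 gf 0.0 q1,q7 [-0.04 -0.48]
[  83.8    1.3 -204.2] [[-0.0, 0.957, 0.289], [1.0, 0.0, 0.001], [0.001, 0.289, -0.957]]
[0, 0, 11] [[255.01587281 219.96292168]]
[8, 0, 11] [[254.99619157 209.31690265]]
[-8, 0, 11] [[255.03516234 230.39705411]]
[0, 0, -8] [[254.85482108 230.54862403]]
[0, 0, -40] [[254.51060919 253.17318315]]
s3 [271.72378313 132.8262015 ]
t3 [199.64758773 227.21281994]
```

View pics/st3.png

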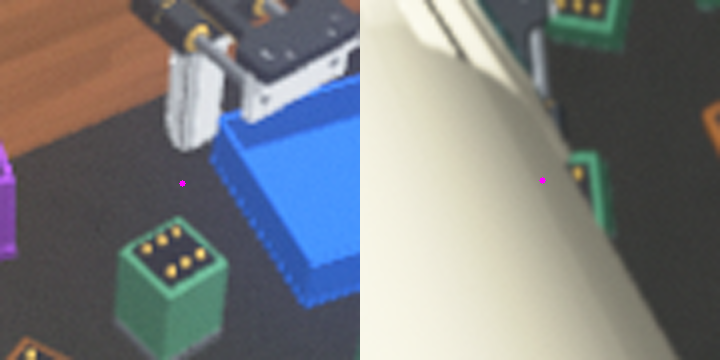

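```bash
python3 -c "
from h import *
p=read_camera('wrist')
bl=blobs(hsv(p,*GREEN),300)
K=[(621.9,216.4,-.28),(482.6,129.4,.11),(620.9,117.2,-.2)]
M=[]
for k in K:
    e=proj(p,[[k[0],k[1],50]])[0]; b=min(bl,key=lambda b:np.hypot(*(b[0]-e))); print(e,b[0]); M.append((k,sup(b[1])+.4))
P0=np.array(p['pose'],float)
def r(v):
    q=dict(p); P=P0.copy(); P[:3,3]+=v[:3]; P[:3,:3]=Ro.from_rotvec(v[3:]).as_matrix()@P[:3,:3]; q['pose']=P
    return np.concatenate([(sup(proj(q,box(*k,16,78,52,52)))-s)[[i for i in range(48) if not(9<=i<=15 and 0)]] for k,s in M])
o=least_squares(r,[0,0,0,0,0,0],x_scale=[10,10,10,.05,.05,.05],loss='soft_l1'); print(o.x.round(3),np.sqrt(np.mean(o.fun**2)))
"
```

```text
[413.04318707 112.12413556] [408.34928685 110.92583201]
[253.68471494 186.195114  ] [254.86157025 183.47365702]
[387.84340188 212.1230068 ] [383.71443551 209.58895491]
[ 5.493e+00  4.306e+00  6.456e+00 -2.000e-03  2.300e-02 -7.000e-03] 0.8210612878535732
```

Call:
{"method": "drive_tool", "body": {
  "gripper": [-1,-1,-1,-1,-1],
  "xyz": [
    [0,0,0],
    [0,0,0],
    [0,0,0],
    [0,0,0],
    [0,0,0]
  ],
  "delta_rot": [
    [0,0,0],
    [0,0,0],
    [0,0,0],
    [0,0,0],
    [0,0,0]
  ]
}}

```text
time: 7.45
position: [484.3, 130.9, 156.1]
orientation: [2.096, 2.34, 0.0]
ft_force: [0.3, 0.7, 0.5]
finger_gap: 36.8
grasp_force: 0.0
```

Call:
{"method": "drive_tool", "body": {
  "gripper": [-1,-1,-1,-1,-1],
  "xyz": [
    [-0.002,-0.001,0.02],
    [0,0,0.02],
    [0,0,0.02],
    [0,0,0.02],
    [0,0,0.02]
  ],
  "delta_rot": [
    [0,0,0],
    [0,0,0],
    [0,0,0],
    [0,0,0],
    [0,0,0]
  ]
}}

```text
time: 7.95
position: [483.7, 128.8, 55.4]
orientation: [2.096, 2.34, 0.001]
ft_force: [-0.3, 0.2, -0.9]
finger_gap: 77.0
grasp_force: 0.0
```

Call:
{"method": "drive_tool", "body": {
  "gripper": [-1,-1,-1,-1,-1],
  "xyz": [
    [0,0,0.01],
    [0,0,0.01],
    [0,0,0.01],
    [0,0,0.005],
    [0,0,0]
  ],
  "delta_rot": [
    [0,0,0],
    [0,0,0],
    [0,0,0],
    [0,0,0],
    [0,0,0]
  ]
}}

```text
time: 8.45
position: [483.3, 128.7, 20.7]
orientation: [-2.096, -2.34, 0.001]
ft_force: [0.5, -0.0, 0.5]
finger_gap: 94.1
grasp_force: 0.0
```

```bash
python3 -c "
from h import *
p=read_camera('wrist');sc=read_camera('scene');s,R=state()
u=proj(sc,[s['position']+R@[0,0,11.]])[0]; a,b=u.astype(int); print(u)
c=cv2.resize(sc['frame'][b-60:b+50,a-60:a+60,::-1],None,fx=3,fy=3,interpolation=cv2.INTER_CUBIC)
w=cv2.resize(p['frame'][:,:,::-1],None,fx=330/384,fy=330/384)
cv2.imwrite('pics/w4.png',np.hstack([c,w]))
"
```

```text
t 8.55 pos [483.8 128.9  21.4] toolz [ 0.001  0.    -1.   ] ydir 0.11 F [-0.4  0.5  0.5] gap 94.1 gf 0.0 q1,q7 [-0.13 -0.6 ]
[267.76898504 167.71164094]
```

View pics/w4.png

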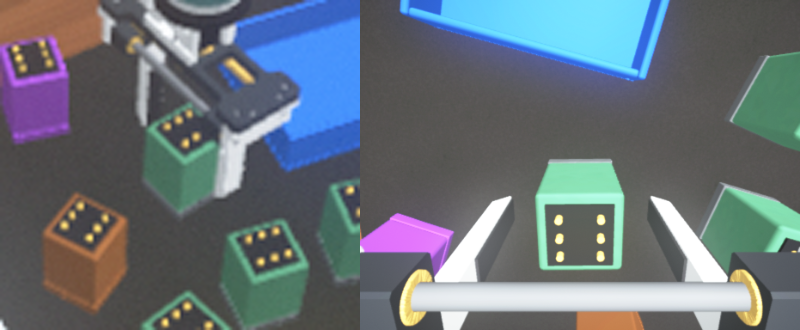

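Call:
{"method": "drive_tool", "body": {
  "gripper": [1,1,1,1,1],
  "xyz": [
    [0,0,0],
    [0,0,0],
    [0,0,0],
    [0,0,0],
    [0,0,0]
  ],
  "delta_rot": [
    [0,0,0],
    [0,0,0],
    [0,0,0],
    [0,0,0],
    [0,0,0]
  ]
}}

```text
time: 9.05
position: [483.6, 128.8, 21.2]
orientation: [2.096, 2.34, 0.0]
ft_force: [0.1, 0.2, -0.4]
finger_gap: 57.7
grasp_force: 0.0
```

Call:
{"method": "drive_tool", "body": {
  "gripper": [1,1,1,1,1],
  "xyz": [
    [0,0,0],
    [0,0,0],
    [0,0,0],
    [0,0,0],
    [0,0,0]
  ],
  "delta_rot": [
    [0,0,0],
    [0,0,0],
    [0,0,0],
    [0,0,0],
    [0,0,0]
  ]
}}

```text
time: 9.55
position: [483.2, 128.7, 21.1]
orientation: [-2.096, -2.34, 0.001]
ft_force: [-1.9, -0.3, 1.7]
finger_gap: 51.6
grasp_force: 30.0
```

Call:
{"method": "drive_tool", "body": {
  "gripper": [1,1,1,1,1],
  "xyz": [
    [0,0,-0.02],
    [0,0,-0.03],
    [0,0,-0.03],
    [0,0,-0.02],
    [0,0,-0.01]
  ],
  "delta_rot": [
    [0,0,0],
    [0,0,0],
    [0,0,0],
    [0,0,0],
    [0,0,0]
  ]
}}

```text
time: 10.05
position: [484.2, 128.8, 132.2]
orientation: [2.096, 2.339, 0.003]
ft_force: [1.1, -0.1, -5.3]
finger_gap: 51.8
grasp_force: 30.0
```

Call:
{"method": "drive_tool", "body": {
  "gripper": [1,1,1,1,1],
  "xyz": [
    [0,0,0],
    [0,0,0],
    [0,0,0],
    [0,0,0],
    [0,0,0]
  ],
  "delta_rot": [
    [0,0,0],
    [0,0,0],
    [0,0,0],
    [0,0,0],
    [0,0,0]
  ]
}}

```text
time: 10.55
position: [483.0, 128.7, 130.4]
orientation: [-2.095, -2.34, 0.002]
ft_force: [-0.9, 0.9, -4.4]
finger_gap: 51.8
grasp_force: 30.0
```

```bash
python3 -c "
from h import *
go(501,-139,160,0); go(462.8,404.4,160,-.14)
sc,tp,o=cans()
for z in(-5,10,20,30,40): print(z,proj(sc,[[538,135,z]]))
p=read_camera('wrist'); print([(b[0].round(),len(b[1])) for b in blobs(hsv(p,*GREEN),300)])
"
```

```text
t 10.55 pos [483.  128.7 130.4] toolz [-0.001 -0.    -1.   ] ydir 0.11 F [-0.9  0.9 -4.4] gap 51.8 gf 30.0 q1,q7 [-0.04 -0.5 ]
rot z 0.11 then shift m [-0.2677  0.018  -0.0296]
t 10.55 pos [483.  128.7 130.4] toolz [-0.001 -0.    -1.   ] ydir 0.11 F [-0.9  0.9 -4.4] gap 51.8 gf 30.0 q1,q7 [-0.04 -0.5 ]
rot z 0.25 then shift m [ 0.2702 -0.0585 -0.0296]
can 2 319 [6.5057e+02 2.0400e+01 1.9000e-01] rms 0.4
can 2 283 [ 6.2112e+02  1.1677e+02 -1.9000e-01] rms 0.7
-5 [[280.40108454 184.17685005]]
10 [[280.85500516 180.73460661]]
20 [[281.16258829 178.40209304]]
30 [[281.47423893 176.03873409]]
40 [[281.79003829 173.64391386]]
[(array([423., 110.]), 3976), (array([395., 217.]), 3502), (array([257., 235.]), 6433), (array([401., 283.]), 1304)]
```

Call:
{"method": "drive_tool", "body": {
  "gripper": [1,1,1,1,1],
  "xyz": [
    [0,0,0],
    [-0.033,0.002,-0.01],
    [-0.034,0.002,-0.01],
    [-0.034,0.002,0],
    [-0.034,0.002,0]
  ],
  "delta_rot": [
    [0,0,0.11],
    [0,0,0],
    [0,0,0],
    [0,0,0],
    [0,0,0]
  ]
}}

```text
time: 11.2
position: [491.8, -7.4, 151.5]
orientation: [2.22, 2.221, 0.001]
ft_force: [0.3, 0.3, -4.9]
finger_gap: 51.9
grasp_force: 30.0
```

Call:
{"method": "drive_tool", "body": {
  "gripper": [1,1,1,1,1],
  "xyz": [
    [-0.034,0.002,0],
    [-0.034,0.002,0],
    [-0.034,0.002,0],
    [-0.031,0.002,0],
    [0,0,0]
  ],
  "delta_rot": [
    [0,0,0],
    [0,0,0],
    [0,0,0],
    [0,0,0],
    [0,0,0]
  ]
}}

```text
time: 11.7
position: [499.1, -145.6, 150.8]
orientation: [2.229, 2.211, -0.004]
ft_force: [-0.5, 0.5, -4.9]
finger_gap: 51.9
grasp_force: 30.0
```

Call:
{"method": "drive_tool", "body": {
  "gripper": [1,1,1,1,1],
  "xyz": [
    [0,0,0],
    [0,0,0.01],
    [0,0,0.02],
    [0,0,0.01],
    [0,0,0]
  ],
  "delta_rot": [
    [0,0,0],
    [0,0,0],
    [0,0,0],
    [0,0,0],
    [0,0,0]
  ]
}}

```text
time: 12.2
position: [498.0, -137.8, 109.4]
orientation: [-2.217, -2.221, 0.003]
ft_force: [0.0, 0.5, -4.6]
finger_gap: 51.6
grasp_force: 30.0
```

```bash
python3 -c "
from h import *
p=read_camera('wrist'); cv2.imwrite('pics/w5.png',p['frame'][:,:,::-1]); go(501,-139,34,0)
print('stations',proj(p,[[501,-238+k,12] for k in(98,34,-30)]).round().tolist())
"
```

```text
t 12.25 pos [ 498.9 -138.2  110.4] toolz [-0.002  0.001 -1.   ] ydir 0.002 F [-0.1 -0.6 -5.4] gap 51.7 gf 30.0 q1,q7 [ 0.45 -0.07]
rot z 0.002 then shift m [-0.0008  0.0021  0.0764]
stations [[259.0, 190.0], [259.0, 250.0], [258.0, 304.0]]
```

View pics/w5.png

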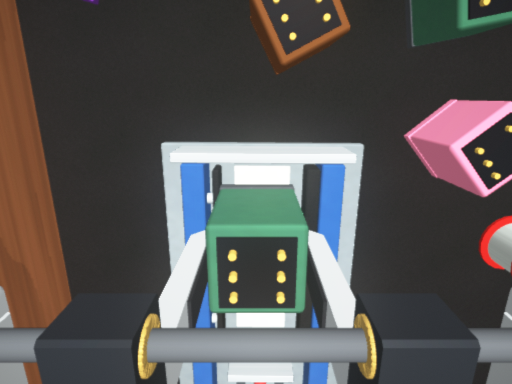

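Call:
{"method": "drive_tool", "body": {
  "gripper": [1,1,1,1,1],
  "xyz": [
    [-0.001,0.003,0.02],
    [0,0,0.025],
    [0,0,0.02],
    [0,0,0.01],
    [0,0,0]
  ],
  "delta_rot": [
    [0,0,0],
    [0,0,0],
    [0,0,0],
    [0,0,0],
    [0,0,0]
  ]
}}

```text
time: 12.75
position: [502.2, -139.8, 35.5]
orientation: [-2.22, -2.221, 0.001]
ft_force: [-0.4, -0.9, -4.8]
finger_gap: 52.0
grasp_force: 30.0
```

```bash
python3 -c "
from h import *
go(501,-139,34,0)"
```

```text
t 12.75 pos [ 502.2 -139.8   35.5] toolz [-0.001  0.    -1.   ] ydir 0.001 F [-0.4 -0.9 -4.8] gap 52.0 gf 30.0 q1,q7 [ 0.4  -0.13]
rot z 0.001 then shift m [ 0.0008 -0.0012  0.0015]
```

Call:
{"method": "drive_tool", "body": {
  "gripper": [1,-1,-1,-1,-1],
  "xyz": [
    [0,0,0.0015],
    [0,0,0],
    [0,0,0],
    [0,0,0],
    [0,0,0]
  ],
  "delta_rot": [
    [0,0,0],
    [0,0,0],
    [0,0,0],
    [0,0,0],
    [0,0,0]
  ]
}}

```text
time: 13.25
position: [503.1, -140.5, 35.3]
orientation: [2.221, 2.22, 0.001]
ft_force: [0.4, -0.4, 0.0]
finger_gap: 80.6
grasp_force: 0.0
```

Call:
{"method": "drive_tool", "body": {
  "gripper": [-1,-1,-1,-1,-1],
  "xyz": [
    [0,0,-0.02],
    [0,0,-0.03],
    [0,0,-0.03],
    [0,0,-0.03],
    [0,0,0]
  ],
  "delta_rot": [
    [0,0,0],
    [0,0,0],
    [0,0,0],
    [0,0,0],
    [0,0,0.1]
  ]
}}

```text
time: 13.75
position: [505.5, -140.7, 148.5]
orientation: [2.327, 2.101, 0.007]
ft_force: [0.0, -0.3, -0.2]
finger_gap: 94.2
grasp_force: 0.0
```

Call:
{"method": "drive_tool", "body": {
  "gripper": [-1,-1,-1,-1,-1],
  "xyz": [
    [0,0,0],
    [0.03,0.008,0],
    [0.035,0.009,0],
    [0.035,0.009,0],
    [0.035,0.009,0]
  ],
  "delta_rot": [
    [0,0,0.09],
    [0,0,0],
    [0,0,0],
    [0,0,0],
    [0,0,0]
  ]
}}

```text
time: 14.25
position: [562.9, -13.1, 144.9]
orientation: [2.422, 2.0, 0.001]
ft_force: [0.1, -0.1, 0.1]
finger_gap: 94.2
grasp_force: 0.0
```

Call:
{"method": "drive_tool", "body": {
  "gripper": [-1,-1,-1,-1,-1],
  "xyz": [
    [0.035,0.009,0],
    [0.035,0.009,0],
    [0.035,0.009,0],
    [0.034,0.007,0],
    [0,0,0]
  ],
  "delta_rot": [
    [0,0,0],
    [0,0,0],
    [0,0,0],
    [0,0,0],
    [0,0,0]
  ]
}}

```text
time: 14.75
position: [622.9, 123.1, 144.9]
orientation: [-2.413, -2.008, -0.007]
ft_force: [-1.0, 1.1, -0.5]
finger_gap: 93.9
grasp_force: 0.0
```

```bash
cat >> h.py <<'E'
def wcan(x,y,yaw):
    # refine a can near (x,y) from the wrist picture
    p=read_camera('wrist'); e=proj(p,[[x,y,50]])[0]
    b=min(blobs(hsv(p,*GREEN),300),key=lambda b:np.hypot(*(b[0]-e)))
    r=boxfit([(p,b[1])],52,52,[x,y,yaw,4,78],False); print("wrist fit",r[0].round(2),"rms",round(r[1],2),len(b[1]))
E
python3 -c "
from h import *
cans(); wcan(621,117,-.19); go(621,117,21,-.19)"
```

```text
can 2 220 [6.5088e+02 1.9960e+01 1.9000e-01] rms 1.57
can 2 259 [ 5.0172e+02 -1.3904e+02 -6.0000e-02] rms 1.66
wrist fit [ 6.2244e+02  1.1523e+02 -1.9000e-01] rms 1.58 2133
t 14.9 pos [621.6 114.8 144.4] toolz [-0.001 -0.001 -1.   ] ydir -0.19 F [-0.2  0.6  0.7] gap 94.1 gf 0.0 q1,q7 [-0.05 -0.62]
rot z -0.0 then shift m [ 0.0021 -0.001   0.1234]
```

Call:
{"method": "drive_tool", "body": {
  "gripper": [-1,-1,-1,-1,-1],
  "xyz": [
    [0.0015,0,0.03],
    [0,0,0.035],
    [0,0,0.035],
    [0,0,0.023],
    [0,0,0]
  ],
  "delta_rot": [
    [0,0,0],
    [0,0,0],
    [0,0,0],
    [0,0,0],
    [0,0,0]
  ]
}}

```text
time: 15.4
position: [619.1, 114.1, 18.5]
orientation: [-2.423, -1.997, 0.011]
ft_force: [-0.6, -0.1, -0.5]
finger_gap: 94.1
grasp_force: 0.0
```

Call:
{"method": "drive_tool", "body": {
  "gripper": [1,1,1,1,1],
  "xyz": [
    [0,0,0],
    [0,0,0],
    [0,0,0],
    [0,0,0],
    [0,0,0]
  ],
  "delta_rot": [
    [0,0,0],
    [0,0,0],
    [0,0,0],
    [0,0,0],
    [0,0,0]
  ]
}}

```text
time: 15.9
position: [622.7, 117.3, 22.4]
orientation: [2.422, 2.0, 0.002]
ft_force: [-0.4, -0.6, -0.3]
finger_gap: 57.7
grasp_force: 0.0
```

Call:
{"method": "drive_tool", "body": {
  "gripper": [1,1,1,1,1],
  "xyz": [
    [0,0,0],
    [0,0,0],
    [0,0,0],
    [0,0,0],
    [0,0,0]
  ],
  "delta_rot": [
    [0,0,0],
    [0,0,0],
    [0,0,0],
    [0,0,0],
    [0,0,0]
  ]
}}

```text
time: 16.4
position: [622.0, 117.4, 22.1]
orientation: [-2.422, -2.001, 0.0]
ft_force: [-2.2, -0.2, 5.6]
finger_gap: 52.1
grasp_force: 30.0
```

Call:
{"method": "drive_tool", "body": {
  "gripper": [1,1,1,1,1],
  "xyz": [
    [0,0,-0.02],
    [0,0,-0.03],
    [0,0,-0.04],
    [0,0,-0.03],
    [0,0,-0.02]
  ],
  "delta_rot": [
    [0,0,0],
    [0,0,0],
    [0,0,0],
    [0,0,0],
    [0,0,0]
  ]
}}

```text
time: 16.9
position: [622.6, 117.2, 162.8]
orientation: [2.422, 2.0, 0.001]
ft_force: [1.1, 0.5, -6.4]
finger_gap: 51.8
grasp_force: 30.0
```

Call:
{"method": "drive_tool", "body": {
  "gripper": [1,1,1,1,1],
  "xyz": [
    [0,0,0],
    [0,0,0],
    [0,0,0],
    [0,0,0],
    [0,0,0]
  ],
  "delta_rot": [
    [0,0,0],
    [0,0,0],
    [0,0,0],
    [0,0,0],
    [0,0,0]
  ]
}}

```text
time: 17.4
position: [621.6, 117.1, 160.2]
orientation: [-2.421, -2.0, 0.003]
ft_force: [0.2, -0.2, -5.9]
finger_gap: 51.7
grasp_force: 30.0
```

```bash
python3 -c "
from h import *
go(501,-204,151,0); go(447.4,295.5,151,-.14)"
```

```text
t 17.4 pos [621.6 117.1 160.2] toolz [-0.002 -0.    -1.   ] ydir -0.19 F [ 0.2 -0.2 -5.9] gap 51.7 gf 30.0 q1,q7 [-0.05 -0.61]
rot z -0.19 then shift m [-0.3211 -0.1206  0.0092]
t 17.4 pos [621.6 117.1 160.2] toolz [-0.002 -0.    -1.   ] ydir -0.19 F [ 0.2 -0.2 -5.9] gap 51.7 gf 30.0 q1,q7 [-0.05 -0.61]
rot z -0.05 then shift m [ 0.1524 -0.1974  0.0092]
```

Call:
{"method": "drive_tool", "body": {
  "gripper": [1,1,1,1,1],
  "xyz": [
    [0,0,0],
    [0,0,0],
    [-0.032,-0.012,0],
    [-0.036,-0.0135,0],
    [-0.036,-0.0135,0]
  ],
  "delta_rot": [
    [0,0,-0.1],
    [0,0,-0.09],
    [0,0,0],
    [0,0,0],
    [0,0,0]
  ]
}}

```text
time: 17.9
position: [582.6, 12.3, 161.0]
orientation: [-2.22, -2.222, 0.001]
ft_force: [0.4, -0.1, -5.9]
finger_gap: 51.6
grasp_force: 30.0
```

Call:
{"method": "drive_tool", "body": {
  "gripper": [1,1,1,1,1],
  "xyz": [
    [-0.036,-0.0135,0],
    [-0.036,-0.0135,0],
    [-0.036,-0.0135,0],
    [-0.036,-0.0135,0],
    [-0.036,-0.0135,0]
  ],
  "delta_rot": [
    [0,0,0],
    [0,0,0],
    [0,0,0],
    [0,0,0],
    [0,0,0]
  ]
}}

```text
time: 18.4
position: [515.1, -168.2, 161.4]
orientation: [2.221, 2.221, 0.0]
ft_force: [1.3, -0.0, -5.1]
finger_gap: 51.8
grasp_force: 30.0
```

Call:
{"method": "drive_tool", "body": {
  "gripper": [1,1,1,1,1],
  "xyz": [
    [-0.037,-0.0145,0],
    [0,0,0],
    [0,0,0],
    [0,0,0.01],
    [0,0,0]
  ],
  "delta_rot": [
    [0,0,0],
    [0,0,0],
    [0,0,0],
    [0,0,0],
    [0,0,0]
  ]
}}

```text
time: 18.9
position: [500.8, -201.9, 150.2]
orientation: [-2.217, -2.222, 0.001]
ft_force: [-1.3, 0.7, -5.8]
finger_gap: 52.0
grasp_force: 30.0
```

```bash
python3 -c "
from h import *
go(501,-204,34.5,0)"
```

```text
t 18.9 pos [ 500.8 -201.9  150.2] toolz [-0.002  0.002 -1.   ] ydir 0.003 F [-1.3  0.7 -5.8] gap 52.0 gf 30.0 q1,q7 [0.58 0.08]
rot z 0.003 then shift m [-0.0021  0.0002  0.1157]
```

Call:
{"method": "drive_tool", "body": {
  "gripper": [1,1,1,1,1],
  "xyz": [
    [-0.0015,0,0.03],
    [0,0,0.03],
    [0,0,0.03],
    [0,0,0.015],
    [0,0,0]
  ],
  "delta_rot": [
    [0,0,0],
    [0,0,0],
    [0,0,0],
    [0,0,0],
    [0,0,0]
  ]
}}

```text
time: 19.4
position: [499.8, -203.3, 44.2]
orientation: [-2.215, -2.221, 0.003]
ft_force: [-0.1, 0.4, -5.5]
finger_gap: 52.0
grasp_force: 30.0
```

Call:
{"method": "drive_tool", "body": {
  "gripper": [1,1,1,1,1],
  "xyz": [
    [0,0,0.003],
    [0,0,0.003],
    [0,0,0],
    [0,0,0],
    [0,0,0]
  ],
  "delta_rot": [
    [0,0,0],
    [0,0,0],
    [0,0,0],
    [0,0,0],
    [0,0,0]
  ]
}}

```text
time: 19.9
position: [501.6, -205.5, 41.1]
orientation: [2.221, 2.22, 0.001]
ft_force: [0.4, -0.1, -5.9]
finger_gap: 52.1
grasp_force: 30.0
```

```bash
python3 -c "
from h import *
go(501,-204,34.5,0)"
```

```text
t 19.9 pos [ 501.6 -205.5   41.1] toolz [ 0.001 -0.    -1.   ] ydir -0.0 F [ 0.4 -0.1 -5.9] gap 52.1 gf 30.0 q1,q7 [0.53 0.  ]
rot z -0.0 then shift m [ 0.0015 -0.0006  0.0066]
```

Call:
{"method": "drive_tool", "body": {
  "gripper": [1,1,-1,-1,-1],
  "xyz": [
    [0.001,0,0.0065],
    [0,0,0],
    [0,0,0],
    [0,0,0],
    [0,0,0]
  ],
  "delta_rot": [
    [0,0,0],
    [0,0,0],
    [0,0,0],
    [0,0,0],
    [0,0,0]
  ]
}}

```text
time: 20.4
position: [501.6, -204.2, 34.4]
orientation: [2.221, 2.221, 0.001]
ft_force: [-0.1, 0.3, -0.5]
finger_gap: 72.4
grasp_force: 0.0
```

Call:
{"method": "drive_tool", "body": {
  "gripper": [-1,-1,-1,-1,-1],
  "xyz": [
    [0,0,0],
    [0,0,-0.02],
    [0,0,-0.03],
    [0,0,-0.03],
    [0,0,-0.03]
  ],
  "delta_rot": [
    [0,0,0],
    [0,0,0],
    [0,0,0],
    [0,0,0],
    [0,0,0]
  ]
}}

```text
time: 20.9
position: [501.1, -204.1, 145.3]
orientation: [-2.221, -2.221, 0.0]
ft_force: [0.6, 0.5, -0.4]
finger_gap: 93.8
grasp_force: 0.0
```

Call:
{"method": "drive_tool", "body": {
  "gripper": [-1,-1,-1,-1,-1],
  "xyz": [
    [0,0,0],
    [0,0,0],
    [0.024,0.023,0],
    [0.024,0.024,0],
    [0.024,0.024,0]
  ],
  "delta_rot": [
    [0,0,-0.1],
    [0,0,-0.09],
    [0,0,0],
    [0,0,0],
    [0,0,0]
  ]
}}

```text
time: 21.4
position: [557.9, -119.6, 144.3]
orientation: [2.002, 2.421, 0.0]
ft_force: [-0.2, -0.4, 0.7]
finger_gap: 94.0
grasp_force: 0.0
```

Call:
{"method": "drive_tool", "body": {
  "gripper": [-1,-1,-1,-1,-1],
  "xyz": [
    [0.024,0.024,0],
    [0.024,0.024,0],
    [0.024,0.024,0],
    [0.024,0.024,0],
    [0.024,0.022,0]
  ],
  "delta_rot": [
    [0,0,0],
    [0,0,0],
    [0,0,0],
    [0,0,0],
    [0,0,0]
  ]
}}

```text
time: 21.9
position: [651.3, 21.2, 144.1]
orientation: [2.001, 2.422, 0.0]
ft_force: [-0.2, -0.5, -0.6]
finger_gap: 94.5
grasp_force: 0.0
```

Call:
{"method": "drive_tool", "body": {
  "gripper": [-1,-1,-1,-1,-1],
  "xyz": [
    [0,0,0.01],
    [0,0,0],
    [0,0,0],
    [0,0,0],
    [0,0,0]
  ],
  "delta_rot": [
    [0,0,0],
    [0,0,0],
    [0,0,0],
    [0,0,0],
    [0,0,0]
  ]
}}

```text
time: 22.4
position: [650.6, 18.6, 134.5]
orientation: [2.002, 2.42, -0.0]
ft_force: [0.1, 0.5, 0.1]
finger_gap: 93.8
grasp_force: 0.0
```

```bash
python3 -c "
from h import *
cans(); wcan(651,20,.19); go(651,20,21,.19)"
```

```text
can 2 371 [ 6.2259e+02  2.1691e+02 -2.9000e-01] rms 0.6
wrist fit [6.5225e+02 1.8360e+01 1.9000e-01] rms 1.81 2206
t 22.55 pos [650.7  19.4 134.5] toolz [ 0.001 -0.    -1.   ] ydir 0.189 F [ 0.4 -0.6 -1. ] gap 93.9 gf 0.0 q1,q7 [ 0.15 -0.15]
rot z -0.001 then shift m [0.0005 0.0004 0.1135]
```

Call:
{"method": "drive_tool", "body": {
  "gripper": [-1,-1,-1,-1,-1],
  "xyz": [
    [0.0005,0,0.03],
    [0,0,0.035],
    [0,0,0.03],
    [0,0,0.018],
    [0,0,0]
  ],
  "delta_rot": [
    [0,0,0],
    [0,0,0],
    [0,0,0],
    [0,0,0],
    [0,0,0]
  ]
}}

```text
time: 23.05
position: [648.1, 20.0, 18.4]
orientation: [-1.998, -2.419, 0.006]
ft_force: [-0.6, -0.8, 0.3]
finger_gap: 93.9
grasp_force: 0.0
```

Call:
{"method": "drive_tool", "body": {
  "gripper": [1,1,1,1,1],
  "xyz": [
    [0,0,0],
    [0,0,0],
    [0,0,0],
    [0,0,0],
    [0,0,0]
  ],
  "delta_rot": [
    [0,0,0],
    [0,0,0],
    [0,0,0],
    [0,0,0],
    [0,0,0]
  ]
}}

```text
time: 23.55
position: [650.9, 20.5, 21.8]
orientation: [2.0, 2.421, 0.001]
ft_force: [-0.6, 0.6, 0.4]
finger_gap: 57.7
grasp_force: 0.0
```

Call:
{"method": "drive_tool", "body": {
  "gripper": [1,1,1,1,1],
  "xyz": [
    [0,0,0],
    [0,0,0],
    [0,0,0],
    [0,0,0],
    [0,0,0]
  ],
  "delta_rot": [
    [0,0,0],
    [0,0,0],
    [0,0,0],
    [0,0,0],
    [0,0,0]
  ]
}}

```text
time: 24.05
position: [650.8, 20.5, 21.5]
orientation: [2.001, 2.422, 0.0]
ft_force: [-0.2, -0.0, 5.4]
finger_gap: 51.7
grasp_force: 30.0
```

Call:
{"method": "drive_tool", "body": {
  "gripper": [1,1,1,1,1],
  "xyz": [
    [0,0,-0.02],
    [0,0,-0.03],
    [0,0,-0.04],
    [0,0,-0.03],
    [0,0,-0.02]
  ],
  "delta_rot": [
    [0,0,0],
    [0,0,0],
    [0,0,0],
    [0,0,0],
    [0,0,0]
  ]
}}

```text
time: 24.55
position: [650.5, 20.6, 162.1]
orientation: [2.0, 2.422, 0.001]
ft_force: [-0.2, 0.1, -4.5]
finger_gap: 51.9
grasp_force: 30.0
```

Call:
{"method": "drive_tool", "body": {
  "gripper": [1,1,1,1,1],
  "xyz": [
    [0,0,0],
    [0,0,0],
    [0,0,0],
    [0,0,0],
    [0,0,0]
  ],
  "delta_rot": [
    [0,0,0],
    [0,0,0],
    [0,0,0],
    [0,0,0],
    [0,0,0]
  ]
}}

```text
time: 25.05
position: [649.8, 20.4, 159.7]
orientation: [-2.0, -2.421, 0.002]
ft_force: [0.0, 0.1, -4.6]
finger_gap: 51.9
grasp_force: 30.0
```

```bash
python3 -c "
from h import *
go(501,-268,151,0); go(462.8,404.4,151,-.14)"
```

```text
t 25.05 pos [649.8  20.4 159.7] toolz [-0.002 -0.    -1.   ] ydir 0.19 F [ 0.   0.1 -4.6] gap 51.9 gf 30.0 q1,q7 [ 0.16 -0.14]
rot z 0.19 then shift m [-0.2884 -0.1488  0.0087]
t 25.05 pos [649.8  20.4 159.7] toolz [-0.002 -0.    -1.   ] ydir 0.19 F [ 0.   0.1 -4.6] gap 51.9 gf 30.0 q1,q7 [ 0.16 -0.14]
rot z 0.33 then shift m [ 0.3541 -0.2388  0.0087]
```

Call:
{"method": "drive_tool", "body": {
  "gripper": [1,1,1,1,1],
  "xyz": [
    [0,0,0],
    [0,0,0],
    [-0.032,-0.0165,0],
    [-0.032,-0.0165,0],
    [-0.032,-0.0165,0]
  ],
  "delta_rot": [
    [0,0,0.1],
    [0,0,0.09],
    [0,0,0],
    [0,0,0],
    [0,0,0]
  ]
}}

```text
time: 25.55
position: [600.2, -76.3, 160.5]
orientation: [-2.22, -2.222, 0.001]
ft_force: [0.7, -0.7, -5.3]
finger_gap: 51.7
grasp_force: 30.0
```

Call:
{"method": "drive_tool", "body": {
  "gripper": [1,1,1,1,1],
  "xyz": [
    [-0.032,-0.0165,0],
    [-0.032,-0.0165,0],
    [-0.032,-0.0165,0],
    [-0.032,-0.0165,0],
    [-0.032,-0.0165,0]
  ],
  "delta_rot": [
    [0,0,0],
    [0,0,0],
    [0,0,0],
    [0,0,0],
    [0,0,0]
  ]
}}

```text
time: 26.05
position: [517.7, -236.7, 160.8]
orientation: [-2.221, -2.222, -0.0]
ft_force: [1.0, -0.9, -4.6]
finger_gap: 52.0
grasp_force: 30.0
```

Call:
{"method": "drive_tool", "body": {
  "gripper": [1,1,1,1,1],
  "xyz": [
    [-0.032,-0.0168,0],
    [0,0,0],
    [0,0,0],
    [0,0,0.005],
    [0,0,0]
  ],
  "delta_rot": [
    [0,0,0],
    [0,0,0],
    [0,0,0],
    [0,0,0],
    [0,0,0]
  ]
}}

```text
time: 26.55
position: [501.9, -265.8, 155.3]
orientation: [-2.218, -2.223, -0.001]
ft_force: [-0.1, 0.3, -5.8]
finger_gap: 52.0
grasp_force: 30.0
```

Call:
{"method": "drive_tool", "body": {
  "gripper": [1,1,1,1,1],
  "xyz": [
    [0,0,0],
    [0,0,0.02],
    [0,0,0.02],
    [0,0,0.01],
    [0,0,0]
  ],
  "delta_rot": [
    [0,0,0],
    [0,0,0],
    [0,0,0],
    [0,0,0],
    [0,0,0]
  ]
}}

```text
time: 27.05
position: [500.9, -266.6, 104.8]
orientation: [-2.218, -2.22, 0.001]
ft_force: [-0.7, -0.4, -4.5]
finger_gap: 51.8
grasp_force: 30.0
```

```bash
python3 -c "
from h import *
p=read_camera('wrist'); cv2.imwrite('pics/w6.png',p['frame'][:,:,::-1]);go(501,-268,34,0)
for b in blobs(hsv(p,*GREEN),300): print(b[0],len(b[1]))"
```

```text
t 27.1 pos [ 501.7 -267.   105.8] toolz [-0.001  0.001 -1.   ] ydir 0.001 F [-0.3  1.  -5.2] gap 51.7 gf 30.0 q1,q7 [0.66 0.16]
rot z 0.001 then shift m [-0.001  -0.0007  0.0718]
[261.11851211  50.66435986] 2312
[258.4384509  130.14891655] 2169
[256.80197709 234.55970501] 6373
```

View pics/w6.png

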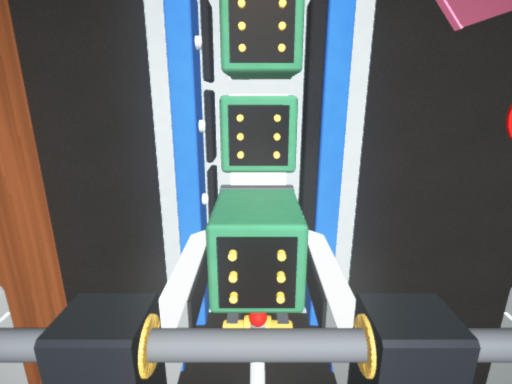

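Call:
{"method": "drive_tool", "body": {
  "gripper": [1,1,1,1,1],
  "xyz": [
    [-0.001,0,0.02],
    [0,0,0.025],
    [0,0,0.015],
    [0,0,0.006],
    [0,0,0]
  ],
  "delta_rot": [
    [0,0,0],
    [0,0,0],
    [0,0,0],
    [0,0,0],
    [0,0,0]
  ]
}}

```text
time: 27.6
position: [502.1, -268.5, 40.3]
orientation: [2.221, 2.222, 0.0]
ft_force: [0.3, 0.1, -4.2]
finger_gap: 51.8
grasp_force: 30.0
```

Call:
{"method": "drive_tool", "body": {
  "gripper": [1,1,1,1,1],
  "xyz": [
    [0,0,0.003],
    [0,0,0],
    [0,0,0],
    [0,0,0],
    [0,0,0]
  ],
  "delta_rot": [
    [0,0,0],
    [0,0,0],
    [0,0,0],
    [0,0,0],
    [0,0,0]
  ]
}}

```text
time: 28.1
position: [501.9, -268.6, 37.4]
orientation: [2.221, 2.221, 0.0]
ft_force: [-0.3, 0.0, -5.1]
finger_gap: 52.0
grasp_force: 30.0
```

Call:
{"method": "drive_tool", "body": {
  "gripper": [1,1,-1,-1,-1],
  "xyz": [
    [0,0,0.0035],
    [0,0,0],
    [0,0,0],
    [0,0,0],
    [0,0,0]
  ],
  "delta_rot": [
    [0,0,0],
    [0,0,0],
    [0,0,0],
    [0,0,0],
    [0,0,0]
  ]
}}

```text
time: 28.6
position: [502.1, -268.7, 33.9]
orientation: [2.221, 2.221, 0.0]
ft_force: [-0.3, -0.2, 0.0]
finger_gap: 72.4
grasp_force: 0.0
```

Call:
{"method": "drive_tool", "body": {
  "gripper": [-1,-1,-1,-1,-1],
  "xyz": [
    [0,0,0],
    [0,0,-0.02],
    [0,0,-0.03],
    [0,0,-0.03],
    [0,0,-0.03]
  ],
  "delta_rot": [
    [0,0,0],
    [0,0,0],
    [0,0,0],
    [0,0,0],
    [0,0,0]
  ]
}}

```text
time: 29.1
position: [501.5, -268.4, 144.8]
orientation: [-2.221, -2.221, -0.0]
ft_force: [0.0, 0.4, -0.7]
finger_gap: 94.1
grasp_force: 0.0
```

Call:
{"method": "drive_tool", "body": {
  "gripper": [-1,-1,-1,-1,-1],
  "xyz": [
    [0,0,0],
    [0,0,0],
    [0,0,0],
    [0.03,-0.001,0],
    [0.04,-0.0015,0]
  ],
  "delta_rot": [
    [0,0,0.1],
    [0,0,0.1],
    [0,0,0.08],
    [0,0,0],
    [0,0,0]
  ]
}}

```text
time: 29.6
position: [518.2, -202.3, 143.6]
orientation: [2.514, 1.883, -0.001]
ft_force: [0.2, 0.5, 0.4]
finger_gap: 93.9
grasp_force: 0.0
```

Call:
{"method": "drive_tool", "body": {
  "gripper": [-1,-1,-1,-1,-1],
  "xyz": [
    [0.04,-0.0015,0],
    [0.04,-0.0015,0],
    [0.04,-0.0015,0],
    [0.04,-0.0015,0],
    [0.04,-0.0015,0]
  ],
  "delta_rot": [
    [0,0,0],
    [0,0,0],
    [0,0,0],
    [0,0,0],
    [0,0,0]
  ]
}}

```text
time: 30.1
position: [567.0, -4.7, 143.8]
orientation: [2.51, 1.889, 0.0]
ft_force: [0.0, -1.1, -0.2]
finger_gap: 94.1
grasp_force: 0.0
```

Call:
{"method": "drive_tool", "body": {
  "gripper": [-1,-1,-1,-1,-1],
  "xyz": [
    [0.04,-0.0015,0],
    [0.04,-0.0015,0],
    [0.04,-0.0015,0],
    [0.04,-0.0015,0],
    [0.04,-0.0015,0]
  ],
  "delta_rot": [
    [0,0,0],
    [0,0,0],
    [0,0,0],
    [0,0,0],
    [0,0,0]
  ]
}}

```text
time: 30.6
position: [615.0, 189.6, 143.7]
orientation: [2.509, 1.89, 0.0]
ft_force: [0.3, -0.6, 0.5]
finger_gap: 93.9
grasp_force: 0.0
```

Call:
{"method": "drive_tool", "body": {
  "gripper": [-1,-1,-1,-1,-1],
  "xyz": [
    [0.03,0,0],
    [0,0,0],
    [0,0,0],
    [0,0,0],
    [0,0,0]
  ],
  "delta_rot": [
    [0,0,0],
    [0,0,0],
    [0,0,0],
    [0,0,0],
    [0,0,0]
  ]
}}

```text
time: 31.1
position: [623.2, 214.7, 143.7]
orientation: [2.511, 1.886, -0.001]
ft_force: [1.5, -0.2, 1.0]
finger_gap: 94.0
grasp_force: 0.0
```

```bash
python3 -c "
from h import *
cans(); wcan(622,217,-.28); go(622,217,21,-.28)"
```

```text
can 2 195 [ 6.2212e+02  2.1502e+02 -2.7000e-01] rms 2.9
can 2 867 [ 4.9569e+02 -2.0374e+02  1.0000e-02] rms 11.65
wrist fit [ 6.2389e+02  2.1440e+02 -2.8000e-01] rms 1.5 2149
t 31.25 pos [623.2 215.6 143.8] toolz [ 0. -0. -1.] ydir -0.282 F [-0.3  0.9  1.6] gap 93.7 gf 0.0 q1,q7 [-0.23 -0.83]
rot z -0.002 then shift m [ 0.001  -0.0016  0.1228]
```

Call:
{"method": "drive_tool", "body": {
  "gripper": [-1,-1,-1,-1,-1],
  "xyz": [
    [0.001,0,0.03],
    [0,0,0.035],
    [0,0,0.035],
    [0,0,0.022],
    [0,0,0]
  ],
  "delta_rot": [
    [0,0,0],
    [0,0,0],
    [0,0,0],
    [0,0,0],
    [0,0,0]
  ]
}}

```text
time: 31.75
position: [620.6, 216.1, 18.3]
orientation: [-2.509, -1.888, 0.01]
ft_force: [-0.6, -0.3, 0.4]
finger_gap: 93.9
grasp_force: 0.0
```

Call:
{"method": "drive_tool", "body": {
  "gripper": [1,1,1,1,1],
  "xyz": [
    [0,0,0],
    [0,0,0],
    [0,0,0],
    [0,0,0],
    [0,0,0]
  ],
  "delta_rot": [
    [0,0,0],
    [0,0,0],
    [0,0,0],
    [0,0,0],
    [0,0,0]
  ]
}}

```text
time: 32.25
position: [623.8, 217.9, 22.4]
orientation: [2.509, 1.889, 0.002]
ft_force: [-0.1, -0.5, -0.6]
finger_gap: 57.1
grasp_force: 0.0
```

Call:
{"method": "drive_tool", "body": {
  "gripper": [1,1,1,1,1],
  "xyz": [
    [0,0,0],
    [0,0,0],
    [0,0,0],
    [0,0,0],
    [0,0,0]
  ],
  "delta_rot": [
    [0,0,0],
    [0,0,0],
    [0,0,0],
    [0,0,0],
    [0,0,0]
  ]
}}

```text
time: 32.75
position: [623.6, 217.9, 22.1]
orientation: [2.509, 1.89, 0.001]
ft_force: [-1.5, -0.2, 5.8]
finger_gap: 52.0
grasp_force: 30.0
```

Call:
{"method": "drive_tool", "body": {
  "gripper": [1,1,1,1,1],
  "xyz": [
    [0,0,-0.02],
    [0,0,-0.03],
    [0,0,-0.04],
    [0,0,-0.03],
    [0,0,-0.01]
  ],
  "delta_rot": [
    [0,0,0],
    [0,0,0],
    [0,0,0],
    [0,0,0],
    [0,0,0]
  ]
}}

```text
time: 33.25
position: [625.0, 218.7, 154.4]
orientation: [2.509, 1.889, 0.007]
ft_force: [-0.6, 0.0, -0.9]
finger_gap: 52.0
grasp_force: 30.0
```

Call:
{"method": "drive_tool", "body": {
  "gripper": [1,1,1,1,1],
  "xyz": [
    [0,0,0],
    [0,0,0],
    [0,0,0],
    [0,0,0],
    [0,0,0]
  ],
  "delta_rot": [
    [0,0,0],
    [0,0,0],
    [0,0,0],
    [0,0,0],
    [0,0,0]
  ]
}}

```text
time: 33.75
position: [622.8, 217.6, 150.4]
orientation: [-2.509, -1.889, 0.003]
ft_force: [-0.2, 0.3, -1.5]
finger_gap: 51.8
grasp_force: 30.0
```

```bash
python3 -c "
from h import *
go(456,350,151,-.14)"
```

```text
t 33.75 pos [622.8 217.6 150.4] toolz [-0.002 -0.001 -1.   ] ydir -0.28 F [-0.2  0.3 -1.5] gap 51.8 gf 30.0 q1,q7 [-0.23 -0.83]
rot z -0.14 then shift m [ 0.1078 -0.1836 -0.0006]
```

Call:
{"method": "drive_tool", "body": {
  "gripper": [1,1,1,1,1],
  "xyz": [
    [0,0,0],
    [0.018,-0.03,0],
    [0.018,-0.031,0],
    [0.018,-0.031,0],
    [0.018,-0.031,0]
  ],
  "delta_rot": [
    [0,0,-0.14],
    [0,0,0],
    [0,0,0],
    [0,0,0],
    [0,0,0]
  ]
}}

```text
time: 34.25
position: [510.5, 307.0, 151.3]
orientation: [-2.372, -2.06, 0.0]
ft_force: [-0.1, 1.2, -1.5]
finger_gap: 51.9
grasp_force: 30.0
```

Call:
{"method": "drive_tool", "body": {
  "gripper": [1,1,1,1,1],
  "xyz": [
    [0.018,-0.031,0],
    [0.018,-0.03,0],
    [0,0,0],
    [0,0,0],
    [0,0,0]
  ],
  "delta_rot": [
    [0,0,0],
    [0,0,0],
    [0,0,0],
    [0,0,0],
    [0,0,0]
  ]
}}

```text
time: 34.75
position: [457.4, 349.4, 151.4]
orientation: [2.372, 2.058, -0.0]
ft_force: [0.2, -1.3, -1.9]
finger_gap: 51.8
grasp_force: 30.0
```

Call:
{"method": "drive_tool", "body": {
  "gripper": [1,1,1,1,1],
  "xyz": [
    [0,0,0.03],
    [0,0,0.03],
    [0,0,0.03],
    [0,0,0.02],
    [0,0,0]
  ],
  "delta_rot": [
    [0,0,0],
    [0,0,0],
    [0,0,0],
    [0,0,0],
    [0,0,0]
  ]
}}

```text
time: 35.25
position: [455.7, 347.4, 38.7]
orientation: [2.373, 2.057, -0.009]
ft_force: [0.1, 0.5, -1.7]
finger_gap: 51.7
grasp_force: 30.0
```

Call:
{"method": "drive_tool", "body": {
  "gripper": [1,1,1,1,1],
  "xyz": [
    [0,0,0.004],
    [0,0,0],
    [0,0,0],
    [0,0,0],
    [0,0,0]
  ],
  "delta_rot": [
    [0,0,0],
    [0,0,0],
    [0,0,0],
    [0,0,0],
    [0,0,0]
  ]
}}

```text
time: 35.75
position: [456.6, 350.7, 38.3]
orientation: [2.371, 2.06, 0.002]
ft_force: [0.4, 0.5, -1.9]
finger_gap: 51.7
grasp_force: 30.0
```

```bash
python3 -c "
from h import *
go(456,350,28,-.14); p=read_camera('wrist'); cv2.imwrite('pics/w7.png',p['frame'][:,:,::-1])"
```

```text
t 35.75 pos [456.6 350.7  38.3] toolz [ 0.001  0.001 -1.   ] ydir -0.14 F [ 0.4  0.5 -1.9] gap 51.7 gf 30.0 q1,q7 [-0.54 -1.11]
rot z -0.0 then shift m [-0.0008 -0.0005  0.0103]
```

View pics/w7.png

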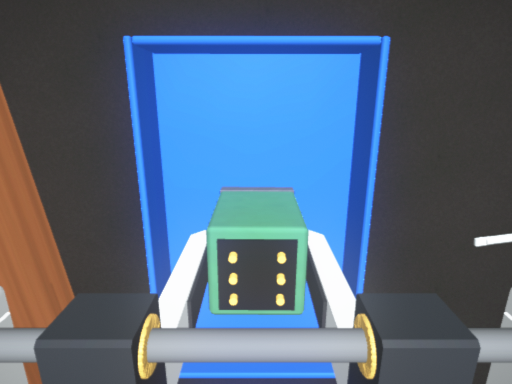

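Call:
{"method": "drive_tool", "body": {
  "gripper": [1,1,-1,-1,-1],
  "xyz": [
    [0,0,0.0103],
    [0,0,0],
    [0,0,0],
    [0,0,0],
    [0,0,0]
  ],
  "delta_rot": [
    [0,0,0],
    [0,0,0],
    [0,0,0],
    [0,0,0],
    [0,0,0]
  ]
}}

```text
time: 36.3
position: [456.1, 350.3, 27.2]
orientation: [2.371, 2.061, -0.0]
ft_force: [0.7, -0.1, 0.2]
finger_gap: 72.2
grasp_force: 0.0
```

Call:
{"method": "drive_tool", "body": {
  "gripper": [-1,-1,-1,-1,-1],
  "xyz": [
    [0,0,0],
    [0,0,-0.02],
    [0,0,-0.035],
    [0,0,-0.035],
    [0,0,-0.035]
  ],
  "delta_rot": [
    [0,0,0],
    [0,0,0],
    [0,0,0],
    [0,0,0],
    [0,0,0]
  ]
}}

```text
time: 36.8
position: [456.0, 350.2, 153.6]
orientation: [-2.371, -2.061, 0.001]
ft_force: [0.1, -0.4, 1.1]
finger_gap: 94.3
grasp_force: 0.0
```

Call:
{"method": "drive_tool", "body": {
  "gripper": [1,1,1,1,1],
  "xyz": [
    [0,0,0],
    [-0.03,0.002,0],
    [-0.04,0.0022,0],
    [-0.04,0.0022,0],
    [-0.04,0.0022,0]
  ],
  "delta_rot": [
    [0,0,-0.14],
    [0,0,0],
    [0,0,0],
    [0,0,0],
    [0,0,0]
  ]
}}

```text
time: 37.3
position: [464.7, 198.9, 152.4]
orientation: [2.221, 2.222, 0.0]
ft_force: [2.2, 0.2, 0.4]
finger_gap: 57.2
grasp_force: 0.0
```

Call:
{"method": "drive_tool", "body": {
  "gripper": [1,1,1,1,1],
  "xyz": [
    [-0.04,0.0022,0],
    [-0.04,0.0022,0],
    [-0.04,0.0022,0],
    [-0.04,0.0022,0],
    [-0.04,0.0022,0]
  ],
  "delta_rot": [
    [0,0,0],
    [0,0,0],
    [0,0,0],
    [0,0,0],
    [0,0,0]
  ]
}}

```text
time: 37.8
position: [475.7, -1.2, 152.5]
orientation: [2.221, 2.221, 0.0]
ft_force: [0.7, 0.1, 0.0]
finger_gap: 17.3
grasp_force: 0.0
```

Call:
{"method": "drive_tool", "body": {
  "gripper": [1,1,1,1,1],
  "xyz": [
    [-0.04,0.0022,0],
    [-0.04,0.0022,0],
    [-0.04,0.0022,0],
    [-0.04,0.0022,0],
    [-0.04,0.0022,0]
  ],
  "delta_rot": [
    [0,0,0],
    [0,0,0],
    [0,0,0],
    [0,0,0],
    [0,0,0]
  ]
}}

```text
time: 38.3
position: [486.7, -201.3, 152.5]
orientation: [2.221, 2.221, 0.0]
ft_force: [-0.5, -0.0, -0.4]
finger_gap: 0.6
grasp_force: 0.0
```

Call:
{"method": "drive_tool", "body": {
  "gripper": [1,1,1,1,1],
  "xyz": [
    [-0.04,0.0022,0],
    [-0.04,0.0022,0],
    [-0.04,0.0022,0],
    [-0.04,0.0022,0],
    [-0.04,0.0022,0]
  ],
  "delta_rot": [
    [0,0,0],
    [0,0,0],
    [0,0,0],
    [0,0,0],
    [0,0,0]
  ]
}}

```text
time: 38.8
position: [497.5, -401.2, 152.4]
orientation: [2.222, 2.221, 0.0]
ft_force: [0.6, -0.1, 0.7]
finger_gap: 0.4
grasp_force: 0.0
```

Call:
{"method": "drive_tool", "body": {
  "gripper": [1,1,1,1,1],
  "xyz": [
    [-0.03,0.0022,0],
    [-0.02,0,0],
    [0,0,0],
    [0,0,0],
    [0,0,0]
  ],
  "delta_rot": [
    [0,0,0],
    [0,0,0],
    [0,0,0],
    [0,0,0],
    [0,0,0]
  ]
}}

```text
time: 39.3
position: [500.6, -447.3, 152.4]
orientation: [-2.218, -2.223, -0.002]
ft_force: [0.3, -0.5, 0.0]
finger_gap: 0.3
grasp_force: 0.0
```

```bash
python3 -c "
from h import *
go(501,-445,82,0); sc,tp,_=cans()
a=cv2.resize(sc['frame'][100:300,40:400,::-1],None,fx=2,fy=2,interpolation=cv2.INTER_CUBIC); cv2.imwrite('pics/s8.png',a)"
```

```text
t 39.3 pos [ 500.6 -447.3  152.4] toolz [ 0.     0.001 -1.   ] ydir 0.002 F [ 0.3 -0.5  0. ] gap 0.3 gf 0.0 q1,q7 [0.88 0.48]
rot z 0.002 then shift m [0.0023 0.0004 0.0704]
can 2 854 [ 4.9569e+02 -2.0374e+02  1.0000e-02] rms 11.59
can 2 262 [ 4.5483e+02  3.4976e+02 -1.9000e-01] rms 2.07
```

View pics/s8.png

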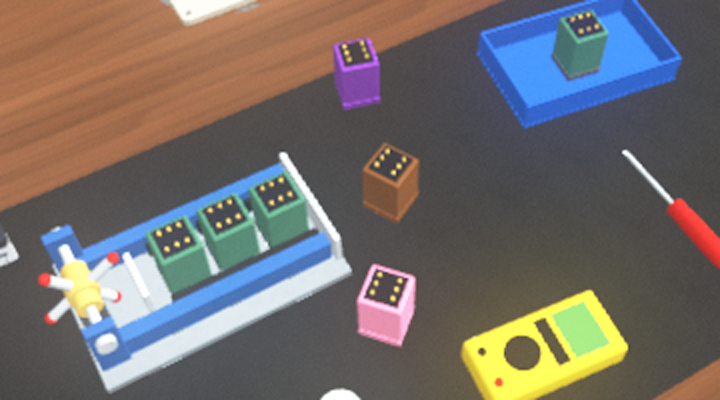

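```bash
python3 -c "
from h import *
sc=read_camera('scene')
m=cv2.inRange(cv2.cvtColor(sc['frame'],cv2.COLOR_RGB2HSV),np.array((0,120,80)),np.array((8,255,255)))|cv2.inRange(cv2.cvtColor(sc['frame'],cv2.COLOR_RGB2HSV),np.array((172,120,80)),np.array((180,255,255)))
print([b[0].round(1) for b in blobs(m,5)])
for a in range(0,90,15):
    print(a,proj(sc,[[501,-381+54*np.sin(np.radians(a+k)),75+54*np.cos(np.radians(a+k))] for k in(0,90,180,270)]).round(0).tolist())
print(proj(sc,[[501,-447,180]]))"
```

```text
[array([389.8, 216.6]), array([ 96.1, 228.3]), array([ 61.6, 239.3]), array([ 63.9, 259.7]), array([289.1, 290.7]), array([211.2, 318.8])]
0 [[74.0, 232.0], [104.0, 234.0], [87.0, 256.0], [57.0, 255.0]]
15 [[80.0, 229.0], [104.0, 237.0], [81.0, 258.0], [56.0, 252.0]]
30 [[87.0, 228.0], [103.0, 241.0], [75.0, 260.0], [56.0, 248.0]]
45 [[93.0, 228.0], [101.0, 245.0], [69.0, 260.0], [59.0, 243.0]]
60 [[98.0, 229.0], [97.0, 249.0], [64.0, 260.0], [63.0, 239.0]]
75 [[101.0, 231.0], [92.0, 253.0], [60.0, 258.0], [68.0, 235.0]]
[[ 34.94068889 232.58729809]]
```

Call:
{"method": "drive_tool", "body": {
  "gripper": [1,1,1,1,1],
  "xyz": [
    [0.001,0,0.02],
    [0,0,0.025],
    [0,0,0.02],
    [0,0,0.006],
    [0,0,0]
  ],
  "delta_rot": [
    [0,0,0],
    [0,0,0],
    [0,0,0],
    [0,0,0],
    [0,0,0]
  ]
}}

```text
time: 39.95
position: [499.8, -447.7, 80.7]
orientation: [-2.219, -2.221, -0.0]
ft_force: [-0.3, -0.1, -0.6]
finger_gap: 0.2
grasp_force: 0.0
```

Call:
{"method": "drive_tool", "body": {
  "gripper": [1,1,1,1,1],
  "xyz": [
    [0.01,0,0],
    [0.01,0,0],
    [0.01,0,0],
    [0.01,0,0],
    [0.01,0,0]
  ],
  "delta_rot": [
    [0,0,0],
    [0,0,0],
    [0,0,0],
    [0,0,0],
    [0,0,0]
  ]
}}

```text
time: 40.45
position: [501.6, -403.2, 84.6]
orientation: [2.216, 2.212, -0.004]
ft_force: [-0.8, -5.4, 4.9]
finger_gap: 0.4
grasp_force: 3.2
```

Call:
{"method": "drive_tool", "body": {
  "gripper": [1,1,1,1,1],
  "xyz": [
    [0.01,0,0],
    [0.01,0,0],
    [0.01,0,0],
    [0.008,0,0],
    [0,0,0]
  ],
  "delta_rot": [
    [0,0,0],
    [0,0,0],
    [0,0,0],
    [0,0,0],
    [0,0,0]
  ]
}}

```text
time: 40.95
position: [501.1, -361.0, 83.2]
orientation: [2.217, 2.22, -0.001]
ft_force: [-0.6, -2.2, 4.2]
finger_gap: 0.6
grasp_force: 2.5
```

```bash
cat >> h.py <<'E'
def spoke():
    sc=read_camera('scene'); h=cv2.cvtColor(sc['frame'],cv2.COLOR_RGB2HSV)
    m=cv2.inRange(h,np.array((0,120,80)),np.array((8,255,255)))|cv2.inRange(h,np.array((172,120,80)),np.array((180,255,255)))
    T=[b[0] for b in blobs(m,4) if b[0][0]<120 and 215<b[0][1]<275]
    best=[]
    for a in range(0,90):
        q=proj(sc,[[501,-381+54*np.sin(np.radians(a+k)),75+54*np.cos(np.radians(a+k))] for k in(0,90,180,270)])
        best.append((sum(min(np.hypot(*(t-u)) for u in q) for t in T),a))
    print("tips",len(T),"angle mod 90",sorted(best)[:3])
    return sc
E
python3 -c "
from h import *
state(); sc=spoke()
cv2.imwrite('pics/s9.png',cv2.resize(sc['frame'][190:290,30:170,::-1],None,fx=4,fy=4,interpolation=cv2.INTER_CUBIC))"
```

```text
t 40.95 pos [ 501.1 -361.    83.2] toolz [ 0.003 -0.003 -1.   ] ydir 0.001 F [-0.6 -2.2  4.2] gap 0.6 gf 2.5 q1,q7 [0.76 0.32]
tips 3 angle mod 90 [(np.float64(1.876947881931738), 50), (np.float64(1.9994889946715744), 49), (np.float64(2.3609873475925474), 48)]
```

View pics/s9.png

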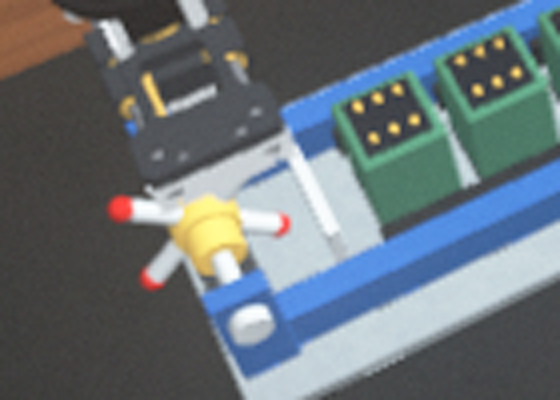

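Call:
{"method": "drive_tool", "body": {
  "gripper": [1,1,1,1,1],
  "xyz": [
    [0,0,-0.02],
    [0,0,-0.022],
    [-0.02,0,0],
    [-0.03,0,0],
    [-0.03,0,0]
  ],
  "delta_rot": [
    [0,0,0],
    [0,0,0],
    [0,0,0],
    [0,0,0],
    [0,0,0]
  ]
}}

```text
time: 41.5
position: [500.5, -439.8, 123.8]
orientation: [-2.219, -2.223, -0.002]
ft_force: [0.6, -1.3, -0.9]
finger_gap: 0.3
grasp_force: 0.0
```

Call:
{"method": "drive_tool", "body": {
  "gripper": [1,1,1,1,1],
  "xyz": [
    [-0.008,0,0],
    [0,0,0.02],
    [0,0,0.023],
    [0,0,0],
    [0.01,0,0]
  ],
  "delta_rot": [
    [0,0,0],
    [0,0,0],
    [0,0,0],
    [0,0,0],
    [0,0,0]
  ]
}}

```text
time: 42.0
position: [499.7, -438.3, 80.2]
orientation: [-2.222, -2.22, -0.0]
ft_force: [-0.2, 0.3, 0.3]
finger_gap: 0.6
grasp_force: 0.0
```

Call:
{"method": "drive_tool", "body": {
  "gripper": [1,1,1,1,1],
  "xyz": [
    [0.012,0,0],
    [0.012,0,0],
    [0.012,0,0],
    [0.012,0,0],
    [0.012,0,0]
  ],
  "delta_rot": [
    [0,0,0],
    [0,0,0],
    [0,0,0],
    [0,0,0],
    [0,0,0]
  ]
}}

```text
time: 42.5
position: [501.5, -382.2, 83.4]
orientation: [2.216, 2.214, -0.004]
ft_force: [0.6, -8.2, -3.1]
finger_gap: 0.5
grasp_force: 3.9
```

Call:
{"method": "drive_tool", "body": {
  "gripper": [1,1,1,1,1],
  "xyz": [
    [0.01,0,0],
    [0.01,0,0],
    [0,0,0],
    [0,0,0],
    [0,0,0]
  ],
  "delta_rot": [
    [0,0,0],
    [0,0,0],
    [0,0,0],
    [0,0,0],
    [0,0,0]
  ]
}}

```text
time: 43.0
position: [501.4, -357.8, 82.1]
orientation: [2.219, 2.221, 0.002]
ft_force: [-1.5, 0.6, 7.3]
finger_gap: 0.2
grasp_force: 2.6
```

```bash
python3 -c "
from h import *
state(); sc=spoke()"
```

```text
t 43.0 pos [ 501.4 -357.8   82.1] toolz [ 0.003 -0.    -1.   ] ydir 0.001 F [-1.5  0.6  7.3] gap 0.2 gf 2.6 q1,q7 [0.76 0.32]
tips 2 angle mod 90 [(np.float64(0.5821034559664691), 53), (np.float64(0.6715820819998056), 54), (np.float64(1.0564912082360722), 52)]
```

Call:
{"method": "drive_tool", "body": {
  "gripper": [1,1,1,1,1],
  "xyz": [
    [0,0,-0.02],
    [0,0,-0.022],
    [-0.02,0,0],
    [-0.03,0,0],
    [-0.03,0,0]
  ],
  "delta_rot": [
    [0,0,0],
    [0,0,0],
    [0,0,0],
    [0,0,0],
    [0,0,0]
  ]
}}

```text
time: 43.55
position: [500.8, -437.8, 123.2]
orientation: [2.219, 2.224, 0.002]
ft_force: [0.5, 0.3, -0.1]
finger_gap: 0.4
grasp_force: 0.0
```

Call:
{"method": "drive_tool", "body": {
  "gripper": [1,1,1,1,1],
  "xyz": [
    [-0.01,0,0],
    [0,0,0.02],
    [0,0,0.022],
    [0,0,0],
    [0.01,0,0]
  ],
  "delta_rot": [
    [0,0,0],
    [0,0,0],
    [0,0,0],
    [0,0,0],
    [0,0,0]
  ]
}}

```text
time: 44.05
position: [499.9, -438.4, 80.4]
orientation: [-2.222, -2.22, -0.0]
ft_force: [-0.6, -0.3, -0.5]
finger_gap: 0.3
grasp_force: 0.0
```

Call:
{"method": "drive_tool", "body": {
  "gripper": [1,1,1,1,1],
  "xyz": [
    [0.012,0,0],
    [0.012,0,0],
    [0.012,0,0],
    [0.012,0,0],
    [0.012,0,0]
  ],
  "delta_rot": [
    [0,0,0],
    [0,0,0],
    [0,0,0],
    [0,0,0],
    [0,0,0]
  ]
}}

```text
time: 44.55
position: [501.5, -382.2, 83.2]
orientation: [2.216, 2.214, -0.004]
ft_force: [1.5, -8.9, -2.0]
finger_gap: 0.5
grasp_force: 3.9
```

Call:
{"method": "drive_tool", "body": {
  "gripper": [1,1,1,1,1],
  "xyz": [
    [0.01,0,0],
    [0.01,0,0],
    [0,0,0],
    [0,0,0],
    [0,0,0]
  ],
  "delta_rot": [
    [0,0,0],
    [0,0,0],
    [0,0,0],
    [0,0,0],
    [0,0,0]
  ]
}}

```text
time: 45.05
position: [501.4, -357.9, 82.0]
orientation: [2.219, 2.221, 0.002]
ft_force: [-0.3, -0.8, 6.0]
finger_gap: 0.3
grasp_force: 2.6
```

```bash
python3 -c "
from h import *
state(); sc=spoke()"
```

```text
t 45.05 pos [ 501.4 -357.9   82. ] toolz [ 0.002 -0.001 -1.   ] ydir 0.001 F [-0.3 -0.8  6. ] gap 0.3 gf 2.6 q1,q7 [0.76 0.32]
tips 2 angle mod 90 [(np.float64(0.7573990115691223), 54), (np.float64(0.8024321074543878), 53), (np.float64(1.2261030764420076), 55)]
```

Call:
{"method": "drive_tool", "body": {
  "gripper": [1,1,1,1,1],
  "xyz": [
    [0,0,-0.02],
    [0,0,-0.022],
    [-0.02,0,0],
    [-0.03,0,0],
    [-0.03,0,0]
  ],
  "delta_rot": [
    [0,0,0],
    [0,0,0],
    [0,0,0],
    [0,0,0],
    [0,0,0]
  ]
}}

```text
time: 45.6
position: [500.8, -437.8, 123.1]
orientation: [-2.219, -2.224, -0.002]
ft_force: [0.2, -0.1, 0.0]
finger_gap: 0.3
grasp_force: 0.0
```

Call:
{"method": "drive_tool", "body": {
  "gripper": [1,1,1,1,1],
  "xyz": [
    [-0.01,0,0],
    [0,0,0.02],
    [0,0,0.022],
    [0,0,0],
    [0.01,0,0]
  ],
  "delta_rot": [
    [0,0,0],
    [0,0,0],
    [0,0,0],
    [0,0,0],
    [0,0,0]
  ]
}}

```text
time: 46.1
position: [499.9, -438.3, 80.3]
orientation: [-2.222, -2.22, -0.0]
ft_force: [0.4, 0.3, 0.1]
finger_gap: 0.3
grasp_force: 0.0
```

Call:
{"method": "drive_tool", "body": {
  "gripper": [1,1,1,1,1],
  "xyz": [
    [0.012,0,0],
    [0.012,0,0],
    [0.012,0,0],
    [0.012,0,0],
    [0.012,0,0]
  ],
  "delta_rot": [
    [0,0,0],
    [0,0,0],
    [0,0,0],
    [0,0,0],
    [0,0,0]
  ]
}}

```text
time: 46.6
position: [501.5, -382.4, 83.4]
orientation: [2.216, 2.214, -0.004]
ft_force: [1.0, -9.4, -3.4]
finger_gap: 0.4
grasp_force: 4.0
```

Call:
{"method": "drive_tool", "body": {
  "gripper": [1,1,1,1,1],
  "xyz": [
    [0.01,0,0],
    [0.01,0,0],
    [0,0,0],
    [0,0,0],
    [0,0,0]
  ],
  "delta_rot": [
    [0,0,0],
    [0,0,0],
    [0,0,0],
    [0,0,0],
    [0,0,0]
  ]
}}

```text
time: 47.1
position: [501.4, -357.9, 82.1]
orientation: [2.219, 2.221, 0.002]
ft_force: [-0.1, -0.6, 5.1]
finger_gap: 0.4
grasp_force: 2.6
```

```bash
python3 -c "
from h import *
state(); sc=spoke()"
```

```text
t 47.1 pos [ 501.4 -357.9   82.1] toolz [ 0.002 -0.001 -1.   ] ydir 0.001 F [-0.1 -0.6  5.1] gap 0.4 gf 2.6 q1,q7 [0.76 0.33]
tips 2 angle mod 90 [(np.float64(0.5821034559664691), 53), (np.float64(0.6715820819998056), 54), (np.float64(1.0564912082360722), 52)]
```

Call:
{"method": "drive_tool", "body": {
  "gripper": [1,1,1,1,1],
  "xyz": [
    [0,0,-0.02],
    [0,0,-0.022],
    [-0.02,0,0],
    [-0.03,0,0],
    [-0.03,0,0]
  ],
  "delta_rot": [
    [0,0,0],
    [0,0,0],
    [0,0,0],
    [0,0,0],
    [0,0,0]
  ]
}}

```text
time: 47.65
position: [500.8, -437.7, 123.2]
orientation: [-2.219, -2.224, -0.002]
ft_force: [0.7, -0.3, -0.9]
finger_gap: 0.4
grasp_force: 0.0
```

Call:
{"method": "drive_tool", "body": {
  "gripper": [1,1,1,1,1],
  "xyz": [
    [-0.01,0,0],
    [0,0,0.02],
    [0,0,0.022],
    [0,0,0],
    [0.01,0,0]
  ],
  "delta_rot": [
    [0,0,0],
    [0,0,0],
    [0,0,0],
    [0,0,0],
    [0,0,0]
  ]
}}

```text
time: 48.15
position: [499.9, -438.4, 80.3]
orientation: [-2.222, -2.22, -0.0]
ft_force: [0.2, 0.5, 0.3]
finger_gap: 0.3
grasp_force: 0.0
```

Call:
{"method": "drive_tool", "body": {
  "gripper": [1,1,1,1,1],
  "xyz": [
    [0.012,0,0],
    [0.012,0,0],
    [0.012,0,0],
    [0.008,0,0],
    [0,0,0]
  ],
  "delta_rot": [
    [0,0,0],
    [0,0,0],
    [0,0,0],
    [0,0,0],
    [0,0,0]
  ]
}}

```text
time: 48.65
position: [501.7, -395.6, 83.4]
orientation: [2.216, 2.218, -0.001]
ft_force: [-0.3, -3.4, 3.2]
finger_gap: 0.5
grasp_force: 1.9
```

```bash
python3 -c "
from h import *
state(); sc=spoke()"
```

```text
t 48.65 pos [ 501.7 -395.6   83.4] toolz [ 0.004 -0.005 -1.   ] ydir 0.001 F [-0.3 -3.4  3.2] gap 0.5 gf 1.9 q1,q7 [0.8  0.38]
tips 2 angle mod 90 [(np.float64(1.4207796364091927), 5), (np.float64(1.4301576216482852), 4), (np.float64(1.4649483825660368), 3)]
```

Not at a stop yet (small force); continue this stroke gently.

Call:
{"method": "drive_tool", "body": {
  "gripper": [1,1,1,1,1],
  "xyz": [
    [0.006,0,0],
    [0.006,0,0],
    [0.006,0,0],
    [0.006,0,0],
    [0,0,0]
  ],
  "delta_rot": [
    [0,0,0],
    [0,0,0],
    [0,0,0],
    [0,0,0],
    [0,0,0]
  ]
}}

```text
time: 49.2
position: [500.9, -372.1, 81.3]
orientation: [2.219, 2.218, -0.001]
ft_force: [0.8, -4.8, 2.1]
finger_gap: 0.8
grasp_force: 3.0
```

```bash
python3 -c "
from h import *
state(); sc=spoke()"
```

```text
t 49.2 pos [ 500.9 -372.1   81.3] toolz [ 0.002 -0.003 -1.   ] ydir -0.0 F [ 0.8 -4.8  2.1] gap 0.8 gf 3.0 q1,q7 [0.77 0.35]
tips 3 angle mod 90 [(np.float64(2.1570062795370073), 41), (np.float64(2.2435434239295287), 40), (np.float64(2.551193560991522), 39)]
```

Call:
{"method": "drive_tool", "body": {
  "gripper": [1,1,1,1,1],
  "xyz": [
    [0.007,0,0],
    [0.007,0,0],
    [0,0,0],
    [0,0,-0.02],
    [0,0,-0.022]
  ],
  "delta_rot": [
    [0,0,0],
    [0,0,0],
    [0,0,0],
    [0,0,0],
    [0,0,0]
  ]
}}

```text
time: 49.75
position: [499.2, -354.0, 121.8]
orientation: [-2.217, -2.219, -0.002]
ft_force: [0.7, 0.2, -0.1]
finger_gap: 0.5
grasp_force: 0.0
```

Call:
{"method": "drive_tool", "body": {
  "gripper": [1,1,1,1,1],
  "xyz": [
    [-0.03,0,0],
    [-0.03,0,0],
    [-0.03,0,0],
    [0,0,0.02],
    [0,0,0.022]
  ],
  "delta_rot": [
    [0,0,0],
    [0,0,0],
    [0,0,0],
    [0,0,0],
    [0,0,0]
  ]
}}

```text
time: 50.25
position: [500.3, -446.1, 80.0]
orientation: [-2.223, -2.22, -0.003]
ft_force: [0.9, -0.2, -0.3]
finger_gap: 0.7
grasp_force: 0.0
```

Call:
{"method": "drive_tool", "body": {
  "gripper": [1,1,1,1,1],
  "xyz": [
    [0,0,0],
    [0.01,0,0],
    [0.01,0,0],
    [0.01,0,0],
    [0.006,0,0]
  ],
  "delta_rot": [
    [0,0,0],
    [0,0,0],
    [0,0,0],
    [0,0,0],
    [0,0,0]
  ]
}}

```text
time: 50.75
position: [501.8, -418.2, 85.2]
orientation: [2.213, 2.209, -0.008]
ft_force: [-1.7, -11.7, 9.2]
finger_gap: 0.5
grasp_force: 6.3
```

Call:
{"method": "drive_tool", "body": {
  "gripper": [1,1,1,1,1],
  "xyz": [
    [0.006,0,0],
    [0.004,0,0],
    [0.003,0,0],
    [0,0,0],
    [0,0,0]
  ],
  "delta_rot": [
    [0,0,0],
    [0,0,0],
    [0,0,0],
    [0,0,0],
    [0,0,0]
  ]
}}

```text
time: 51.25
position: [501.8, -401.4, 83.9]
orientation: [2.216, 2.214, -0.003]
ft_force: [-1.1, -6.0, 5.2]
finger_gap: 0.6
grasp_force: 3.5
```

```bash
python3 -c "
from h import *
state(); sc=spoke()"
```

```text
t 51.25 pos [ 501.8 -401.4   83.9] toolz [ 0.005 -0.008 -1.   ] ydir -0.001 F [-1.1 -6.   5.2] gap 0.6 gf 3.5 q1,q7 [0.8  0.39]
tips 2 angle mod 90 [(np.float64(1.4168427861220119), 88), (np.float64(1.4404024599489484), 87), (np.float64(1.499610385069111), 86)]
```

Call:
{"method": "drive_tool", "body": {
  "gripper": [1,1,1,1,1],
  "xyz": [
    [0.002,0,0],
    [0.002,0,0],
    [0.002,0,0],
    [0,0,0],
    [0,0,0]
  ],
  "delta_rot": [
    [0,0,0],
    [0,0,0],
    [0,0,0],
    [0,0,0],
    [0,0,0]
  ]
}}

```text
time: 51.8
position: [501.8, -397.6, 84.1]
orientation: [2.215, 2.211, -0.006]
ft_force: [-0.1, -9.3, 4.9]
finger_gap: 0.3
grasp_force: 5.2
```

Call:
{"method": "drive_tool", "body": {
  "gripper": [1,1,1,1,1],
  "xyz": [
    [0.002,0,0],
    [0.002,0,0],
    [0,0,0],
    [0,0,0],
    [0,0,0]
  ],
  "delta_rot": [
    [0,0,0],
    [0,0,0],
    [0,0,0],
    [0,0,0],
    [0,0,0]
  ]
}}

```text
time: 52.3
position: [501.8, -397.6, 84.2]
orientation: [2.213, 2.206, -0.009]
ft_force: [0.5, -16.0, 1.8]
finger_gap: 0.4
grasp_force: 8.2
```

```bash
python3 -c "
from h import *
state(); sc=spoke()"
```

```text
t 52.3 pos [ 501.8 -397.6   84.2] toolz [ 0.007 -0.016 -1.   ] ydir -0.003 F [  0.5 -16.    1.8] gap 0.4 gf 8.2 q1,q7 [0.79 0.37]
tips 2 angle mod 90 [(np.float64(1.4409791863867725), 3), (np.float64(1.460653614621574), 2), (np.float64(1.5011188849955177), 1)]
```

Call:
{"method": "drive_tool", "body": {
  "gripper": [1,1,1,1,1],
  "xyz": [
    [0.002,0,0],
    [0.002,0,0],
    [0.002,0,0],
    [0,0,0],
    [0,0,0]
  ],
  "delta_rot": [
    [0,0,0],
    [0,0,0],
    [0,0,0],
    [0,0,0],
    [0,0,0]
  ]
}}

```text
time: 52.85
position: [501.8, -397.5, 84.4]
orientation: [2.211, 2.199, -0.015]
ft_force: [2.4, -25.7, -3.3]
finger_gap: 0.4
grasp_force: 12.7
```

```bash
python3 -c "
from h import *
state(); sc=spoke()"
```

```text
t 52.85 pos [ 501.8 -397.5   84.4] toolz [ 0.01  -0.023 -1.   ] ydir -0.006 F [  2.4 -25.7  -3.3] gap 0.4 gf 12.7 q1,q7 [0.79 0.36]
tips 2 angle mod 90 [(np.float64(1.4409791863867725), 3), (np.float64(1.460653614621574), 2), (np.float64(1.5011188849955177), 1)]
```

End stop reached. Back off, rise, check.

Call:
{"method": "drive_tool", "body": {
  "gripper": [1,1,1,1,1],
  "xyz": [
    [-0.01,0,0],
    [-0.02,0,0],
    [-0.015,0,0],
    [0,0,-0.03],
    [0,0,-0.04]
  ],
  "delta_rot": [
    [0,0,0],
    [0,0,0],
    [0,0,0],
    [0,0,0],
    [0,0,0]
  ]
}}

```text
time: 53.4
position: [498.7, -425.2, 149.6]
orientation: [-2.218, -2.218, -0.0]
ft_force: [0.1, -0.6, 0.4]
finger_gap: 0.6
grasp_force: 0.0
```

Call:
{"method": "drive_tool", "body": {
  "gripper": [1,1,1,1,1],
  "xyz": [
    [-0.03,0,-0.02],
    [-0.04,0,0],
    [-0.03,0,0],
    [0,0,0],
    [0,0,0]
  ],
  "delta_rot": [
    [0,0,0],
    [0,0,0],
    [0,0,0],
    [0,0,0],
    [0,0,0]
  ]
}}

```text
time: 53.9
position: [500.2, -525.7, 170.3]
orientation: [-2.221, -2.221, -0.002]
ft_force: [1.0, 0.3, 0.0]
finger_gap: 0.3
grasp_force: 0.0
```

```bash
python3 -c "
from h import *
state(); sc=spoke(); tp=read_camera('top')
a=cv2.resize(sc['frame'][100:300,40:400,::-1],(540,300),interpolation=cv2.INTER_CUBIC)
b=cv2.resize(tp['frame'][180:270,275:425,::-1],(500,300),interpolation=cv2.INTER_CUBIC)
cv2.imwrite('pics/f.png',np.vstack([cv2.resize(a,(500,278)),b]))"
```

```text
t 53.9 pos [ 500.2 -525.7  170.3] toolz [ 0.     0.001 -1.   ] ydir -0.0 F [1.  0.3 0. ] gap 0.3 gf 0.0 q1,q7 [0.93 0.59]
tips 3 angle mod 90 [(np.float64(1.7547174359934372), 0), (np.float64(1.9228216030439202), 89), (np.float64(2.165447237008176), 1)]
```

View pics/f.png

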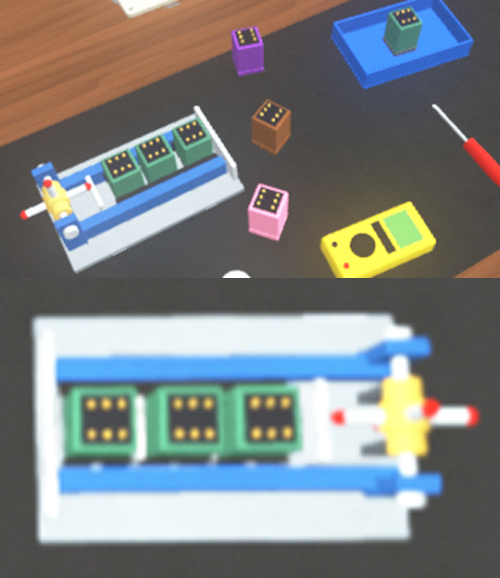

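```bash
python3 -c "
from h import *
tp=read_camera('top')
print(ray(tp,[[c*.3+274.5,(418-278)*.3+179.5] for c in(105,193,268)],92).round(1))
sc=read_camera('scene')
print(spotter.find_in(tp,'spool')[:1],spotter.find_in(tp,'multimeter')[:1])"
```

```text
[[ 500.8 -138.4   92. ]
 [ 500.  -207.5   92. ]
 [ 499.3 -266.5   92. ]]
[{'centre': [317.2, 137.3], 'p': 0.71}] [{'centre': [234.5, 120.8], 'p': 0.68}]
```

Everything is in range, so I'm handing in.

```bash
python3 -c "
from h import *
print(bot.hand_in())"
```

```text
the job is handed in; nothing more can be done
None
```

I handed the job in at about 54 s of robot time: the three filled cans stand clamped in the cradle with the sleeve turned to its end stop, the one empty shell stands upright in the tray, and the bystanders and look-alikes were not touched; the hand-in gave no verdict.

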